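# Set the packing-bench touch screen to the 35 degree gauge and prove that its hinge holds

## Task

Set the touch screen on the packing bench to 35 degrees with the steeper of the two angle gauges: draw that gauge out of the rack, lay it on the bench and let go, take it again by its bar, slide its plate under the screen with the toe against the rear face of the screen's foot, let go and press the screen down until it bears firmly but not hard (some 5 to 20 N) on the gauge. Draw the gauge out from under the screen and leave it lying flat on the bench clear of it, then press lightly (about 3 N, for half a second) on the screen's face near its free edge to check that it holds its angle, and let go. Leave the other gauge, the tape roll and the small carton where they are.

Things in the scene. Friction and masses are not known exactly. Their poses are not given: they have to be found in the camera images.
- stand_hinge (a point): Touch-screen stand, bolted to the bench: middle of the hinge axis, 16 mm above the bench. Axes: z up, y along the hinge, x level, from the hinge to the side where the screen leans (away from the robot, yaw within 0.3 rad). Its dark steel foot is a plate 10 mm high, 200 mm along y, from x = -80 to +6 mm; the bench behind it, under the screen, is bare.
- stop_face (a point): Middle of the foot's rear face (x = +6 mm from the hinge), 5 mm above the bench: an upright face 200 mm long and 10 mm high on which the gauge's toe must butt. Axes as stand_hinge.
- screen (a joint): Screen's angle above the bench, rad: 0 flat, 0.611 = 35 degrees; starts at 1.05 to 1.3, limits 0 and 1.5. Black slab 180 mm along the hinge, 14 mm thick, from 12 to 152 mm from the hinge axis; its underside lies in the plane through the axis. 0.2 to 0.45 kg. Friction hinge, 1.1 N m: stays where left; moves at about 6 to 9 N square to its face near the free edge.
- screen_top (a point): Point on the screen's glass face, 125 mm from the hinge axis (27 mm short of the free edge), midway along the hinge. Axes: x up the screen from the hinge, y along the hinge, z square out of the glass. The glass looks up and towards the robot.
- gauge_plate (a point): Steeper gauge, loose, aluminium, 0.14 to 0.28 kg: middle of its plate's thickness, 40 mm above the bench. Axes: z up, x toe to tall end, y bar to plate. Plate 22 mm thick (y), from 55 mm behind (toe) to 15 mm ahead of this point; top slopes 35 degrees, 20 mm high at the toe, 69 at the tall end, 55 here. Pinch it by its thickness above the bar. Starts with the plate in the open.
- gauge_bar (a point): Point in the steeper gauge's bar by which to slide it under the screen: middle of its section, 9 mm above the bench, 95 mm from the plate's middle, 46 mm from the bar's end. The bar (130 mm long, 24 mm wide in x, 18 mm high) leaves the foot of the plate's -y face, 20 mm nearer the toe than gauge_plate. Its last 85 to 90 mm start under the rack's roof. Axes as gauge_plate.
- gauge_toe (a point): Middle of the steeper gauge's toe face (low upright end of the plate, looking to -x), 5 mm above the bench. When it butts on the foot's rear face, gauge and stand axes parallel, the slope lies flush under the screen at 35 degrees; 10 mm short of the foot it gives 3 degrees less.
- low_gauge_plate (a point): The other gauge (20 degrees), same form and size but only 44 mm high at its tall end: leave it. Point in its plate, 20 mm above the bench. The gauges lie side by side in the rack, about 104 mm apart, in either order.
- rack: Low white rack fixed to the bench, covering the gauges' bars; origin at the middle of its underside. 216 mm along x, 100 mm along y, 36 mm high, 30 mm clear under its roof; two bays side by side along x, with an upright between, open only on the +y side, where the gauges slide out. Yaw within 0.15 rad.
- tape: Roll of packing tape lying flat, 100 mm across, 48 mm high; origin at the middle of its underside. Leave it.
- carton: Small closed carton, 100 x 130 x 55 mm high; origin at the middle of its underside. Leave it.
There are look-alikes about, which are no part of the job. Leave any orange or pink look-alike of the part that bears gauge_plate alone.

How it is judged:
On the way, in this order (a step that is already met when the one before it is completed fails the run):
1. the steeper gauge lies on the bench, drawn clear of the rack (its plate's grip point at least 65 mm further out than it started), and the fingers have let go of it (y of gauge_plate in the frame of rack above 0.18 m and height (world z) of gauge_plate below 0.05 m and angle between gauge_plate's own z axis and vertical below 0.1 rad and contact force between the fingers and gauge below 0.05 N), for 0.2 s.
2. the fingers hold the gauge by its bar (its bar site within 50 mm of the grasp point) (contact force between the fingers and gauge above 1 N and distance between the grasp point and gauge_bar below 0.05 m), for 0.1 s.
3. the screen is pressed down on the gauge with 3 N or more, the gauge's toe within 6 mm of the foot's rear face, the fingers off the gauge (contact force between screen and gauge above 3 N and x of gauge_toe in the frame of stop_face below 0.006 m and value of joint screen between 0.561 and 0.661 rad and contact force between the fingers and gauge below 0.05 N), for 0.2 s.
4. the gauge lies on the bench clear of the screen, let go, with the screen still at 35 degrees ((y of gauge_plate in the frame of stand_hinge below -0.125 m or y of gauge_plate in the frame of stand_hinge above 0.125 m or x of gauge_plate in the frame of stand_hinge above 0.22 m) and height (world z) of gauge_plate below 0.05 m and angle between gauge_plate's own z axis and vertical below 0.1 rad and contact force between the fingers and gauge below 0.05 N and value of joint screen between 0.561 and 0.661 rad), for 0.2 s.
5. with the gauge away, the fingers press the screen's face near its free edge with 1.5 N or more and it holds its angle (contact force between the fingers and screen above 1.5 N and distance between the grasp point and screen_top below 0.07 m and (y of gauge_plate in the frame of stand_hinge below -0.125 m or y of gauge_plate in the frame of stand_hinge above 0.125 m or x of gauge_plate in the frame of stand_hinge above 0.22 m) and value of joint screen between 0.561 and 0.661 rad and velocity of joint screen between -0.03 and 0.03 rad/s), for 0.3 s.
At the end, for the whole second after the job is handed in: The screen stands at 0.611 rad (35 degrees) within 0.05 rad (3 degrees) and still, and the steeper gauge lies flat on the bench, clear of the screen: its plate's grip point more than 125 mm to either side of the hinge's middle along the hinge, or more than 220 mm behind the hinge (value of joint screen between 0.561 and 0.661 rad and velocity of joint screen between -0.02 and 0.02 rad/s and (y of gauge_plate in the frame of stand_hinge below -0.125 m or y of gauge_plate in the frame of stand_hinge above 0.125 m or x of gauge_plate in the frame of stand_hinge above 0.22 m) and height (world z) of gauge_plate below 0.05 m and angle between gauge_plate's own z axis and vertical below 0.1 rad); the robot touches nothing.
It fails at once if the screen is pressed on the gauge with more than 40 N (contact force between screen and gauge above 40 N).
It fails at once if the other gauge moved by more than 20 mm (distance of low_gauge_plate from where it was at the start of the episode above 0.02 m).
It fails at once if the tape roll moved by more than 20 mm (distance of tape from where it was at the start of the episode above 0.02 m).
It fails at once if the carton moved by more than 20 mm (distance of carton from where it was at the start of the episode above 0.02 m).
It also fails if it takes over 72 s, if anything falls off the work surface, if the arm or the gripper's body presses on something with over 40 N, if the wrist force passes 120 N, or if a joint passes its speed limit or range.

## Robot

A 7-joint arm with a two-finger parallel gripper is mounted at the origin on the work surface. World frame = base frame: x ahead of the robot, y to its left, z up, the work surface at z = 0. Lengths are in m, angles in rad, forces in N, time in s.
With the tool pointing down it reaches from about 0.35 to 0.9 m from the base axis. Payload 19.9 kg.
Tool frame: the origin (TCP) lies at the very end of the fingers, on their centre line; the grasp point (between the pads) lies 19 mm behind it (r.grasp_offset is the distance from the TCP to the grasp point, in m); z points along the fingers, y is the direction in which the jaws open and shut (so a half turn about z gives the same grasp; the last joint's range is limited). The gripper opens to 94 mm and grips with 3 to 60 N. Pads are 16 mm wide; open, the fingers measure 119 mm over their backs; the gripper's body (75 mm by 177 mm) begins 78 mm behind the grasp point.
Start: joints at [1.216, 0.417, -0.01, 1.614, 0.005, 1.111, -0.053], TCP at [0.192, -0.595, 0.205] pointing down, gripper open.
Joint ranges: [-2.81, 2.81], [-0.39, 2.02], [-1.27, 1.25], [0.06, 2.57], [-1.19, 4.33], [0.19, 2], [-2.82, 2.82]. Speed limits (rad/s): [1.89, 1.89, 2.39, 2.39, 3.01, 3.01, 3.01].

## Interface

Orientations are given as a 3x3 rotation matrix whose columns are the frame's x, y, z axes.
In Python, from workcell import r gives the robot as it stands.
- The arm moves only by the tool move_arm, never from a script. Its argument "targets" is a list of rows, each an object of numbers: "dx", "dy", "dz": the shift along the tool's x, y, z in units of 40 mm (1.0 is 40 mm); "yaw": the turn about the tool's z in units of 5 degrees (1.0 is 5 degrees); "jaw": the opening, from -1 (shut) to 1 (fully open), so that 0 is half open. A call has exactly 5 rows; each row shifts and turns the commanded pose from where the row before left it, along the tool's axes as they then stand; what a row does not reach is not made up. A row lasts 1/8 s, in which the tool goes at most 62.5 mm and 10.7 degrees, less where a joint would pass 70% of its speed; a pose out of reach is approached as far as the arm can. A call is refused whole if a number of a shift passes 1 or a number of a turn 1, either way. A call with a gripper value outside its range is refused whole. The fingers move at their own pace and stop on an object; "force" is the grip in N (left out, the last holds). Time passes only in rows, so rows that do not move let the fingers close, or fill a call up. It gives the time, the measured TCP pose, the force and the opening at its end, in the units of the state.
- r.observe(): the state, without advancing time (a new reading comes with each control period).
- r.grab_frame(name): name is "scene" or "side" or "wrist"; returns the picture (420x560x3 uint8, red, green, blue); there is no depth.
- r.calibration(name): a dict with "vfov" (degrees; the focal length in pixels is half the picture's height over the tangent of half this angle, whatever the lens; pixels are square), "cx", "cy" (the principal point, pixels), "k1" (the pictures are not rectified: a ray, as slopes to the right and down, at radius r is drawn at 1 + k1 r^2 times it, then the intrinsics apply), "R" (3x3) and "t" (3): a world point X has camera coordinates R X + t. Camera axes: x right, y down, z forward; pixel columns grow to the right and rows downward; lengths in m; the calibration is good to about 2 mm. A picture is of the moment at which its call begins: read the wrist's pose just before it. calibration takes no time and is no camera call; for the wrist camera it gives the pose at the moment of the call.
- r.sign_off(): hands the job in, once; it reports no verdict.
The state is a dict: "time_s": time; "joints": joint angles; "qvel": joint speeds; "joint_efforts": joint torques, N m; "ee_pos": TCP position; "tool_rot": TCP orientation; "contact_force": force on the tool from outside, world axes, zero at the start; "moment": the same for the moment, N m; "gripper_width": finger opening in m.
Only numpy, scipy, OpenCV 4.12 (cv2) and the standard library are available. Lean on these libraries where they do the work, as an engineer would, in place of code of your own. Each camera call takes 0.05 s, during which the arm holds its last target. There are 200 camera calls.

## Working session

There is one attempt and no reset: what is moved stays moved. The work goes in short steps, Python scripts to look and compute and a tool call to move; the robot and the scene stay as the last step left them, time stands still between calls to the robot, and variables do not carry over. Pictures are saved under pics/ and viewed, about 8 in all and at most 12, crops included, and the job is handed in when it is done.

Besides the shell and the picture viewer there is one more tool, called as name(argument=value, ...) on one line, values as JSON. move_arm: Moves the arm, as the interface text tells. Its arguments: {"type":"object","properties":{"targets":{"type":"array"},"force":{"type":"number"}},"required":["targets"]}

```bash
mkdir -p pics; ls; cat > h.py <<'E'
import numpy as np, cv2
from workcell import r
def K(c):
    f=210/np.tan(np.radians(c["vfov"])/2); return f,c["cx"],c["cy"],c["k1"]
def proj(c,X):
    f,cx,cy,k=K(c); p=np.asarray(c["R"])@np.asarray(X,float).reshape(-1,3).T+np.asarray(c["t"]).reshape(3,1)
    s=p[:2]/p[2]; s=s*(1+k*(s**2).sum(0)); return (s*f+np.array([[cx],[cy]])).T
def ray(c,u,v):
    f,cx,cy,k=K(c); d=np.array([(u-cx)/f,(v-cy)/f]); s=d.copy()
    for _ in range(30): s=d/(1+k*(s@s))
    R=np.asarray(c["R"]); o=-R.T@np.asarray(c["t"]).ravel(); return o,R.T@np.array([s[0],s[1],1])
def onz(c,u,v,z):
    o,d=ray(c,u,v); return o+d*(z-o[2])/d[2]
def snap(n,name):
    c=r.calibration(n); im=r.grab_frame(n); cv2.imwrite(f"pics/{name}.png",im[:,:,::-1]); return c,im
E
python3 - <<'E'
from h import *
a=[]
for n in("scene","side"):
    c,im=snap(n,n+"0"); np.save(n+"0.npy",c,allow_pickle=True); a.append(im); 
    R=np.array(c["R"]); print(n,c["vfov"],c["k1"],-R.T@np.array(c["t"]),R[2])
o=r.observe(); print(o)
E
```

```text
pics
scene 49.92304506597203 0.004013574101704446 [ 1.08273769 -0.46788913  1.32660971] [-0.37946781  0.33553928 -0.86221666]
side 45.17647186530864 0.009404258790923561 [-0.2371686   0.865783    1.41069689] [ 0.43633898 -0.48336695 -0.75892337]
{'time_s': 0.1, 'joints': array([ 1.21651671,  0.41794532, -0.01029749,  1.61405663,  0.0047064 ,
        1.11067586, -0.05298532]), 'qvel': array([-0.00049401, -0.00217298, -0.00015274, -0.00199006, -0.00038846,
       -0.00130529,  0.00104144]), 'joint_efforts': array([ 1.32582729e-03, -8.52594709e+01,  6.39994405e-01, -4.26699328e+01,
       -4.88267932e-02,  1.64065714e-02,  3.60752972e-05]), 'ee_pos': array([ 0.1922071 , -0.59438956,  0.2048926 ]), 'tool_rot': array([[ 9.51475699e-01,  3.07723617e-01, -4.12415553e-04],
       [ 3.07723880e-01, -9.51475200e-01,  9.78363302e-04],
       [-9.13376772e-05, -1.05779902e-03, -9.99999436e-01]]), 'contact_force': array([0.21695792, 0.87359866, 0.11455024]), 'moment': array([ 0.00932477, -0.05298651,  0.04652148]), 'gripper_width': 0.09425477754660291}
```

View pics/scene0.png

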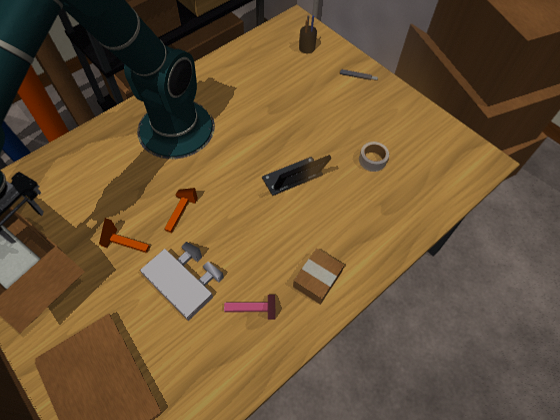

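View pics/side0.png

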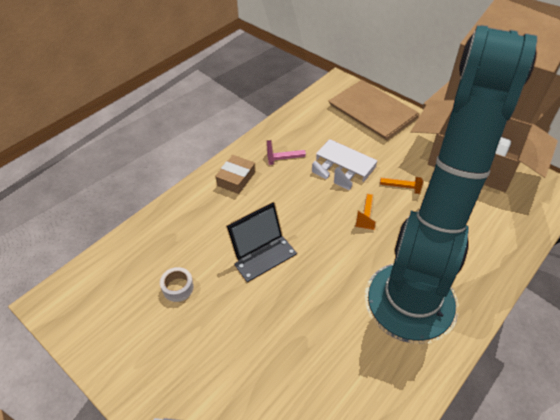

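The scene shot shows the rack at about (178,283) with two grey gauges at (190,252) and (212,271), the stand at (296,175), the tape at (374,156) and the carton at (318,275). The look-alikes are orange and pink. Next I'll enlarge the parts.

```bash
python3 - <<'E'
from h import *
s=cv2.imread("pics/scene0.png"); d=cv2.imread("pics/side0.png")
def cr(im,x,y,w,h): return cv2.resize(im[y:y+h,x:x+w],(400,300),interpolation=cv2.INTER_CUBIC)
m=np.vstack([np.hstack([cr(s,135,235,100,75),cr(s,255,140,100,75)]),np.hstack([cr(d,300,130,100,75),cr(d,215,200,100,75)])])
cv2.imwrite("pics/m.png",m)
c=np.load("scene0.npy",allow_pickle=True).item();e=np.load("side0.npy",allow_pickle=True).item()
for n,c,pts in(("sc",c,[(190,247),(212,268),(318,275),(374,156),(178,283),(290,178)]),("si",e,[(322,167),(344,176),(236,174),(177,285),(346,160),(265,258)])):
    for p in pts: print(n,p,onz(c,*p,0.03).round(3))
E
```

```text
sc (190, 247) [ 0.454 -0.255  0.03 ]
sc (212, 268) [ 0.557 -0.245  0.03 ]
sc (318, 275) [ 0.787 -0.014  0.03 ]
sc (374, 156) [0.591 0.453 0.03 ]
sc (178, 283) [ 0.529 -0.353  0.03 ]
sc (290, 178) [0.465 0.162 0.03 ]
si (322, 167) [ 0.56  -0.254  0.03 ]
si (344, 176) [ 0.467 -0.271  0.03 ]
si (236, 174) [ 0.784 -0.012  0.03 ]
si (177, 285) [0.582 0.458 0.03 ]
si (346, 160) [ 0.513 -0.345  0.03 ]
si (265, 258) [0.441 0.199 0.03 ]
```

View pics/m.png

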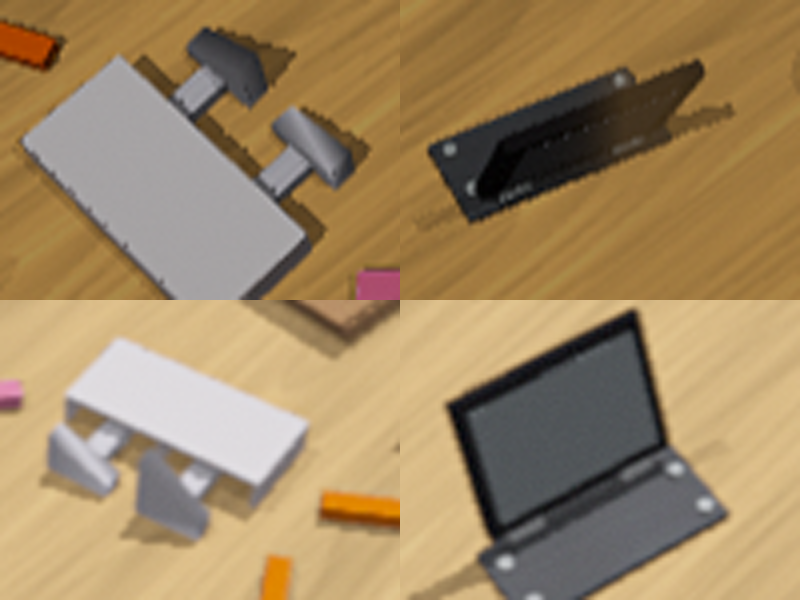

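```bash
cat > fit.py <<'E'
from h import *
from scipy.optimize import least_squares
S=np.load("scene0.npy",allow_pickle=True).item();E=np.load("side0.npy",allow_pickle=True).item()
sc=lambda x,y,ox,oy:(ox+x/4,oy+y/4)
def Rz(a): return np.array([[np.cos(a),-np.sin(a),0],[np.sin(a),np.cos(a),0],[0,0,1]])
def fit(obs,model,x0):
    f=lambda q:np.concatenate([(proj(c,model(q,k))[0]-np.array(p)) for c,k,p in obs])
    s=least_squares(f,x0,loss='soft_l1'); print(s.x.round(4),"res",f(s.x).round(1)); return s.x
def rm(q,k): return Rz(q[2])@np.array(k)+[q[0],q[1],0]
r_=[(S,(-.108,.05,.036),sc(122,55,135,235)),(S,(-.108,-.05,.036),sc(22,142,135,235)),(S,(.108,.05,.036),sc(308,235,135,235)),
(E,(.108,-.05,.036),sc(120,38,300,130)),(E,(.108,.05,.036),sc(68,88,300,130)),(E,(-.108,-.05,.036),sc(308,125,300,130)),(E,(-.108,.05,.036),sc(255,185,300,130))]
def sm(q,k):
    k=np.array(k,float)
    if k[2]<0: # screen pt: (along, y, -offset)
        a=q[3]; off=-k[2]; k=np.array([k[0]*np.cos(a)-off*np.sin(a),k[1],.016+k[0]*np.sin(a)+off*np.cos(a)])
    return Rz(q[2])@k+[q[0],q[1],0]
s_=[(S,(-.08,-.1,.01),sc(30,150,255,140)),(S,(-.08,.1,.01),sc(230,68,255,140)),(S,(.006,-.1,.01),sc(72,220,255,140)),
(E,(-.08,.1,.01),sc(80,255,215,200)),(E,(-.08,-.1,.01),sc(328,213,215,200)),(E,(.152,.09,-.014),sc(48,105,215,200)),(E,(.152,-.09,-.014),sc(237,12,215,200))]
s_.pop(3)
if __name__=="__main__":
    print("rack");fit(r_,rm,[.52,-.35,0]); print("stand");fit(s_,sm,[.5,.18,0,1.2])
E
python3 fit.py
```

```text
rack
[ 0.5216 -0.3564  0.0888] res [ 0.  -0.8 -0.5 -1.2 -0.3  0.1 -0.3 -1.1 -1.1  0.4 -0.1 -0.9  0.  -0.7]
stand
[ 0.4904  0.1777 -0.27    1.2643] res [-0.1 -1.3 -0.  -0.2 -0.1 -0.1 -0.6 -1.2 -0.4  0.3  0.7 -0.7]
```

```bash
cat > plan.py <<'E'
import sys; from h import *
def plan(x,y,z,ang,n=None,o=None):
    """ang: world angle (deg) of tool y axis (mod 180 -> nearest)"""
    o=o or r.observe(); p=np.array(o["ee_pos"]); R=np.array(o["tool_rot"])
    a=np.degrees(np.arctan2(R[1,1],R[0,1])); d=-((ang-a+90)%180-90)
    D=np.array([x,y,z])-p
    N=n or int(np.ceil(max(np.abs(R.T@D).max()/.04,abs(d)/5,np.linalg.norm(D)/.06))); N=max(N,1)
    th=0
    print("from",p.round(4),"ang",round(a,2),"w",round(o["gripper_width"],4),"F",np.round(o["contact_force"],1),"t",round(o["time_s"],2),"j",np.round(o["joints"],2))
    rows=[]
    for i in range(N):
        c,s=np.cos(np.radians(th)),np.sin(np.radians(th)); Ri=R@np.array([[c,-s,0],[s,c,0],[0,0,1]])
        t=Ri.T@D/N/.04; th+=d/N
        rows.append([*t.round(3),round(d/N/5,3)])
    print(N,"rows"); [print(k) for k in rows]
def stand(xs,ys,q=(.4904,.1777,-.27)):
    c,s=np.cos(q[2]),np.sin(q[2]); return q[0]+c*xs-s*ys,q[1]+s*xs+c*ys
if __name__=="__main__": plan(*[float(v) for v in sys.argv[1:5]],*[int(v) for v in sys.argv[5:6]])
E
python3 - <<'E'
from h import *
from plan import plan
plan(.465,-.29,.21,-84.9)
S=np.load("scene0.npy",allow_pickle=True).item()
for p in [(182,194),(170,228),(108,233),(147,247),(225,306),(272,306)]: print(p,onz(S,*p,.015).round(3))
E
```

```text
from [ 0.1922 -0.5944  0.2049] ang -72.08 w 0.0943 F [0.2 0.9 0.1] t 0.1 j [ 1.22  0.42 -0.01  1.61  0.    1.11 -0.05]
9 rows
[np.float64(0.981), np.float64(-0.571), np.float64(-0.014), np.float64(0.285)]
[np.float64(0.967), np.float64(-0.596), np.float64(-0.014), np.float64(0.285)]
[np.float64(0.952), np.float64(-0.619), np.float64(-0.014), np.float64(0.285)]
[np.float64(0.936), np.float64(-0.643), np.float64(-0.014), np.float64(0.285)]
[np.float64(0.92), np.float64(-0.666), np.float64(-0.014), np.float64(0.285)]
[np.float64(0.903), np.float64(-0.689), np.float64(-0.014), np.float64(0.285)]
[np.float64(0.885), np.float64(-0.711), np.float64(-0.014), np.float64(0.285)]
[np.float64(0.867), np.float64(-0.733), np.float64(-0.014), np.float64(0.285)]
[np.float64(0.849), np.float64(-0.754), np.float64(-0.014), np.float64(0.285)]
(182, 194) [ 0.266 -0.156  0.015]
(170, 228) [ 0.348 -0.262  0.015]
(108, 233) [ 0.232 -0.425  0.015]
(147, 247) [ 0.357 -0.356  0.015]
(225, 306) [ 0.673 -0.287  0.015]
(272, 306) [ 0.765 -0.181  0.015]
```

move_arm(targets=[{"dx": 0.98, "dy": -0.57, "yaw": 0.28, "jaw": 1}, {"dx": 0.97, "dy": -0.6, "yaw": 0.28, "jaw": 1}, {"dx": 0.95, "dy": -0.62, "yaw": 0.28, "jaw": 1}, {"dx": 0.94, "dy": -0.64, "yaw": 0.28, "jaw": 1}, {"dx": 0.92, "dy": -0.67, "yaw": 0.28, "jaw": 1}])

```text
schema error: expected keys dx, dy, dz, yaw, jaw
```

move_arm(targets=[{"dx": 0.9, "dy": -0.69, "yaw": 0.28, "jaw": 0.1}, {"dx": 0.88, "dy": -0.71, "yaw": 0.28, "jaw": 0.1}, {"dx": 0.87, "dy": -0.73, "yaw": 0.28, "jaw": 0.1}, {"dx": 0.85, "dy": -0.75, "yaw": 0.28, "jaw": 0.1}, {"jaw": 0.1}])

```text
schema error: expected keys dx, dy, dz, yaw, jaw
```

```bash
python3 - <<'E'
from h import *
o=r.observe(); print(o["ee_pos"],o["tool_rot"][:,1],o["gripper_width"],o["time_s"],o["qvel"].round(3))
c,im=snap("wrist","w1"); np.save("w1.npy",c,allow_pickle=True); R=np.array(c["R"]); print(c["vfov"],-R.T@np.array(c["t"]),R[2])
E
```

```text
[ 0.1922071  -0.59438956  0.2048926 ] [ 0.30772362 -0.9514752  -0.0010578 ] 0.09425477754660291 0.1 [-0.    -0.002 -0.    -0.002 -0.    -0.001  0.001]
60.11924104532415 [ 0.25474111 -0.57436328  0.38372279] [-0.21759681 -0.06915105 -0.97358603]
```

View pics/w1.png

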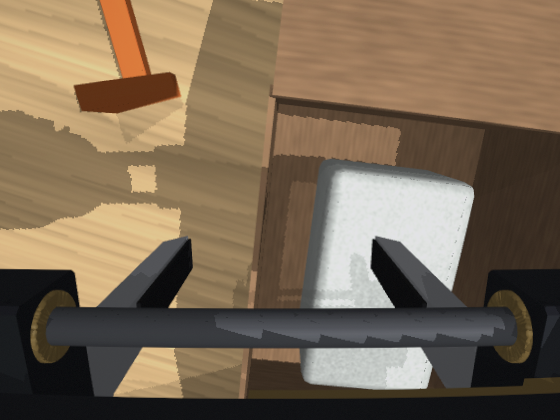

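The call needs all the keys. The wrist view shows the gripper over an open box, with an orange look-alike at (128,90). I'll rise first, then travel.

move_arm(targets=[{"dx": 0, "dy": 0, "dz": -1, "yaw": 0, "jaw": 1}, {"dx": 0.98, "dy": -0.57, "dz": -0.5, "yaw": 0.28, "jaw": 1}, {"dx": 0.97, "dy": -0.6, "dz": 0, "yaw": 0.28, "jaw": 1}, {"dx": 0.95, "dy": -0.62, "dz": 0, "yaw": 0.28, "jaw": 1}, {"dx": 0.94, "dy": -0.64, "dz": 0, "yaw": 0.28, "jaw": 1}])

```text
time_s: 0.78
ee_pos: [0.3144, -0.4579, 0.2653]
tool_rot: [[0.977, 0.213, -0.0], [0.213, -0.977, 0.0], [-0.0, -0.0, -1.0]]
contact_force: [-0.2, -0.1, -0.1]
gripper_width: 0.094
```

move_arm(targets=[{"dx": 0.92, "dy": -0.67, "dz": 0, "yaw": 0.28, "jaw": 0.1}, {"dx": 0.9, "dy": -0.69, "dz": 0.3, "yaw": 0.28, "jaw": 0.1}, {"dx": 0.88, "dy": -0.71, "dz": 0.5, "yaw": 0.28, "jaw": 0.1}, {"dx": 0.87, "dy": -0.73, "dz": 0.5, "yaw": 0.28, "jaw": 0.1}, {"dx": 0, "dy": -0.5, "dz": 0, "yaw": 0.28, "jaw": 0.1}])

```text
time_s: 1.4
ee_pos: [0.4332, -0.3009, 0.2117]
tool_rot: [[0.995, 0.095, -0.002], [0.095, -0.995, 0.002], [-0.001, -0.002, -1.0]]
contact_force: [-1.4, -0.6, 0.3]
gripper_width: 0.0521
```

```bash
python3 - <<'E'
from h import *
o=r.observe(); print(o["ee_pos"],o["tool_rot"][:,1],o["gripper_width"],o["time_s"],o["qvel"].round(3))
r.grab_frame("wrist")
c,im=snap("wrist","w2"); np.save("w2.npy",c,allow_pickle=True); R=np.array(c["R"]); print(c["vfov"],-R.T@np.array(c["t"]),R[2])
E
```

```text
[ 0.43317375 -0.30093949  0.21173   ] [ 0.09540136 -0.99543605 -0.00237903] 0.05207101814037114 1.4 [-0.137 -0.226 -0.023  0.249 -0.02  -0.041 -0.382]
60.11924104532415 [ 0.49815358 -0.29382016  0.39124373] [-0.22851525 -0.01954361 -0.97334415]
```

View pics/w2.png

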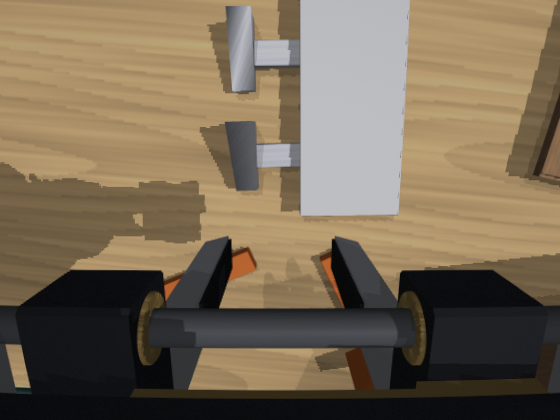

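```bash
python3 - <<'E'
from fit import *
W=np.load("w2.npy",allow_pickle=True).item()
def gm(q,k):
    k=np.array(k,float)
    if k[2]>.03: k[2]=q[3]
    return Rz(q[2])@k+[q[0],q[1],0]
Tp=(.015,.011,.069);Tm=(.015,-.011,.069);op=(-.055,.011,.02);om=(-.055,-.011,.02)
for pts in ([(226,122),(256,122),(236,190),(258,189)],[(226,7),(250,6),(233,91),(254,91)]):
    fit([(W,k,p) for k,p in zip((Tp,Tm,op,om),pts)],gm,[.47,-.26,.09,.06])
W2=[(W,(-.108,.05,.036),(302,214)),(W,(-.108,-.05,.036),(398,214))]
fit(r_+W2,rm,[.52,-.35,0])
E
```

```text
[ 0.4822 -0.263   0.0237  0.1094] res [ 0.3 -1.8 -0.7  0.2  0.7 -0.  -0.2  2.4]
[ 0.5808 -0.2473  0.1089  0.044 ] res [-0.5 -0.2  0.4  0.3 -0.7  0.2  0.7 -0.3]
[ 0.5234 -0.3588  0.1005] res [-0.8  0.2 -1.1  0.1 -0.4  0.6 -0.6 -1.5 -1.1  0.1 -0.1 -1.7  0.3 -1.4
 -2.5  0.5  0.1 -0.1]
```

```bash
python3 - <<'E'
from fit import *
from plan import plan
W=np.load("w2.npy",allow_pickle=True).item()
gm=lambda q,k: Rz(q[2])@np.array(k)+[q[0],q[1],0]
Tp=(.015,.011,.069);Tm=(.015,-.011,.069);op=(-.055,.011,.02);om=(-.055,-.011,.02)
B=(-.032,-.011,.018);C=(-.008,-.011,.018)
q=fit([(W,k,p) for k,p in zip((Tp,Tm,op,om,B,C),[(226,122),(256,122),(236,190),(258,189),(258,166),(257,144)])],gm,[.47,-.26,.09])
plan(.478,-.26,.1,-84.6); plan(.478,-.26,.024,-84.6)
E
```

```text
[ 0.4826 -0.2589  0.0987] res [ 1.3 -1.3 -3.3 -1.5  0.7  0.2 -0.1  1.1 -0.4  1.7  0.1  0.2]
from [ 0.4323 -0.3016  0.2131] ang -84.54 w 0.0514 F [-0.4 -0.5  0.8] t 1.5 j [ 0.71  0.24 -0.19  1.84  0.05  1.06 -0.97]
3 rows
[np.float64(0.413), np.float64(-0.308), np.float64(0.942), np.float64(0.004)]
[np.float64(0.413), np.float64(-0.308), np.float64(0.942), np.float64(0.004)]
[np.float64(0.413), np.float64(-0.308), np.float64(0.942), np.float64(0.004)]
from [ 0.4323 -0.3016  0.2131] ang -84.54 w 0.0514 F [-0.4 -0.5  0.8] t 1.5 j [ 0.71  0.24 -0.19  1.84  0.05  1.06 -0.97]
5 rows
[np.float64(0.248), np.float64(-0.184), np.float64(0.945), np.float64(0.002)]
[np.float64(0.248), np.float64(-0.185), np.float64(0.945), np.float64(0.002)]
[np.float64(0.248), np.float64(-0.185), np.float64(0.945), np.float64(0.002)]
[np.float64(0.248), np.float64(-0.185), np.float64(0.945), np.float64(0.002)]
[np.float64(0.248), np.float64(-0.185), np.float64(0.945), np.float64(0.002)]
```

move_arm(targets=[{"dx": 0.44, "dy": -0.31, "dz": 0.6, "yaw": 0, "jaw": 0.1}, {"dx": 0.44, "dy": -0.31, "dz": 0.6, "yaw": 0, "jaw": 0.1}, {"dx": 0.43, "dy": -0.31, "dz": 0.8, "yaw": 0, "jaw": 0.1}, {"dx": 0, "dy": 0, "dz": 0.8, "yaw": 0, "jaw": 0.1}, {"dx": 0, "dy": 0, "dz": 0, "yaw": 0, "jaw": 0.1}])

```text
time_s: 2.12
ee_pos: [0.4794, -0.2621, 0.0998]
tool_rot: [[0.996, 0.092, -0.003], [0.092, -0.996, 0.002], [-0.003, -0.002, -1.0]]
contact_force: [0.4, -0.9, 0.3]
gripper_width: 0.0519
```

```bash
python3 - <<'E'
from h import *
from plan import plan
plan(.481,-.26,.024,-84.6)
c,im=snap("wrist","w3"); np.save("w3.npy",c,allow_pickle=True)
E
```

```text
from [ 0.4794 -0.2621  0.0998] ang -84.7 w 0.0519 F [ 0.4 -0.9  0.3] t 2.12 j [ 0.61  0.42 -0.2   1.89  0.11  0.84 -1.13]
2 rows
[np.float64(0.025), np.float64(-0.023), np.float64(0.948), np.float64(-0.01)]
[np.float64(0.025), np.float64(-0.023), np.float64(0.948), np.float64(-0.01)]
```

View pics/w3.png

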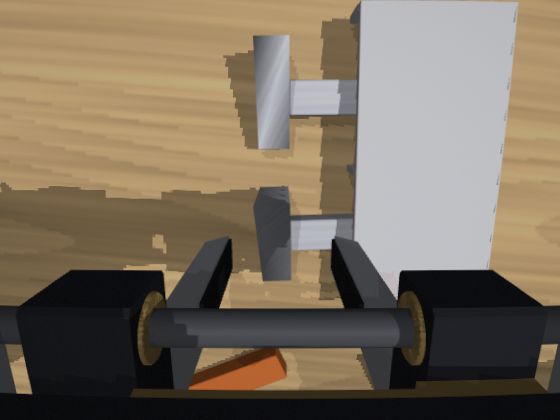

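```bash
python3 - <<'E'
from fit import *
W=np.load("w3.npy",allow_pickle=True).item()
gm=lambda q,k: Rz(q[2])@np.array(k)+[q[0],q[1],0]
P=[(.015,.011,.069),(.015,-.011,.069),(-.055,.011,.02),(-.055,-.011,.02),(-.032,-.011,.018),(-.008,-.011,.018)]
for p in P: print(p,proj(W,gm([.481,-.26,.095],p)).round(0))
print("tcp",proj(W,[.4794,-.2621,.1]),proj(W,[.4794,-.2621,.04]),"rack",proj(W,rm([.5234,-.3588,.1],(-.108,.05,.036))),proj(W,rm([.5234,-.3588,.1],(.108,.05,.036))))
im=cv2.imread("pics/w3.png"); cv2.imwrite("pics/w3c.png",cv2.resize(im[170:300,210:390],None,fx=4,fy=4,interpolation=cv2.INTER_CUBIC))
E
```

```text
(0.015, 0.011, 0.069) [[259. 209.]]
(0.015, -0.011, 0.069) [[296. 208.]]
(-0.055, 0.011, 0.02) [[265. 282.]]
(-0.055, -0.011, 0.02) [[293. 282.]]
(-0.032, -0.011, 0.018) [[293. 253.]]
(-0.008, -0.011, 0.018) [[294. 223.]]
tcp [[281.14603817 253.57658058]] [[281.29613505 222.74587199]] rack [[350.22366201 316.51413112]] [[361.86708549  -3.36199488]]
```

View pics/w3c.png

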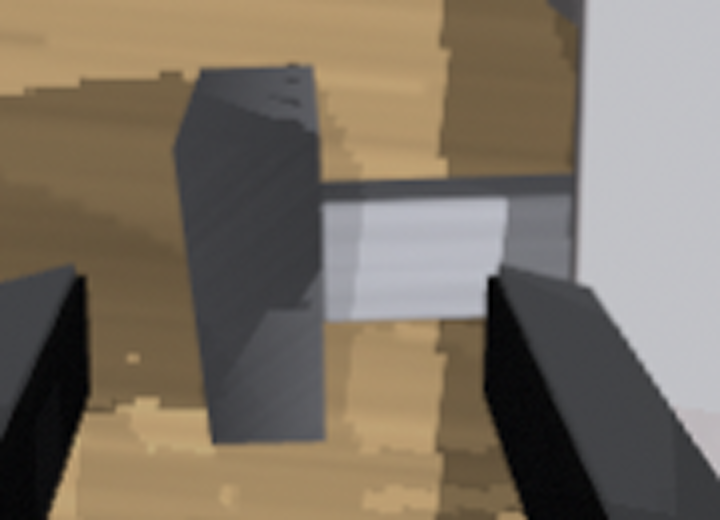

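```bash
python3 - <<'E'
from fit import *
from plan import plan
W=np.load("w3.npy",allow_pickle=True).item()
gm=lambda q,k: Rz(q[2])@np.array(k)+[q[0],q[1],0]
P=[(.015,.011,.069),(.015,-.011,.069),(.015,.011,0),(.015,-.011,0),(-.055,.011,.02),(-.055,-.011,.02),(-.032,-.011,.018),(-.008,-.011,.018)]
U=[(253.8,207),(289.5,202),(260,188),(288.8,186.5),(263.2,280.7),(291,280.5),(291.5,250),(290.7,220.5)]
q=fit([(W,k,p) for k,p in zip(P,U)],gm,[.47,-.26,.09])
plan(q[0],q[1],.024,90+np.degrees(q[2]))
E
```

```text
[ 0.4822 -0.2569  0.129 ] res [-0.4 -0.2  1.   3.4  0.2 -1.2 -0.3 -0.7  0.1  0.3  0.9 -0.5 -0.6  0.9
 -0.8 -0.1]
from [ 0.4802 -0.2625  0.1014] ang -84.71 w 0.0514 F [-0.5  0.3  0.4] t 2.17 j [ 0.61  0.41 -0.2   1.89  0.11  0.85 -1.13]
2 rows
[np.float64(0.032), np.float64(-0.067), np.float64(0.968), np.float64(-0.211)]
[np.float64(0.034), np.float64(-0.067), np.float64(0.968), np.float64(-0.211)]
```

The gauge is at (0.482, -0.257), yaw about 0.12, in agreement with the rack. Descending and gripping.

move_arm(targets=[{"dx": 0.05, "dy": -0.13, "dz": 0.5, "yaw": -0.3, "jaw": 0.1}, {"dx": 0, "dy": 0, "dz": 0.7, "yaw": 0, "jaw": 0.1}, {"dx": 0, "dy": 0, "dz": 0.72, "yaw": 0, "jaw": 0.1}, {"dx": 0, "dy": 0, "dz": 0, "yaw": 0, "jaw": 0.1}, {"dx": 0, "dy": 0, "dz": 0, "yaw": 0, "jaw": -0.6}], force=25)

```text
time_s: 2.8
ee_pos: [0.483, -0.2573, 0.0264]
tool_rot: [[0.993, 0.118, 0.002], [0.118, -0.993, -0.001], [0.002, 0.001, -1.0]]
contact_force: [0.2, -0.0, 0.3]
gripper_width: 0.0447
```

move_arm(targets=[{"dx": 0, "dy": 0, "dz": 0, "yaw": 0, "jaw": -0.8}, {"dx": 0, "dy": 0, "dz": 0, "yaw": 0, "jaw": -0.8}, {"dx": 0, "dy": 0, "dz": 0, "yaw": 0, "jaw": -0.8}, {"dx": 0, "dy": -0.1, "dz": 0, "yaw": 0, "jaw": -0.8}, {"dx": 0, "dy": -0.2, "dz": -0.05, "yaw": 0, "jaw": -0.8}], force=25)

```text
time_s: 3.42
ee_pos: [0.4805, -0.2444, 0.0266]
tool_rot: [[0.993, 0.118, -0.0], [0.118, -0.993, 0.0], [-0.0, -0.0, -1.0]]
contact_force: [0.2, 1.1, -2.0]
gripper_width: 0.0219
```

```bash
python3 - <<'E'
from plan import *
p=(.482,-.257); a=.115
tx,ty=p[0]-.1*np.sin(a),p[1]+.1*np.cos(a)
plan(tx,ty,.028,-84.6)
x,y=stand(.09,-.215); print(x,y,stand(-.08,0)); plan(x,y,.028,90-15.5)
E
```

```text
from [ 0.4805 -0.2444  0.0266] ang -83.21 w 0.0219 F [ 0.2  1.1 -2. ] t 3.42 j [ 0.57  0.52 -0.19  1.95  0.15  0.69 -1.17]
3 rows
[np.float64(0.003), np.float64(-0.727), np.float64(-0.011), np.float64(0.093)]
[np.float64(-0.003), np.float64(-0.727), np.float64(-0.011), np.float64(0.093)]
[np.float64(-0.009), np.float64(-0.727), np.float64(-0.011), np.float64(0.093)]
0.5197921217848315 -0.05351657202066126 (np.float64(0.41329832829072877), np.float64(0.1990385149351065))
from [ 0.4805 -0.2444  0.0266] ang -83.21 w 0.0219 F [ 0.2  1.1 -2. ] t 3.42 j [ 0.57  0.52 -0.19  1.95  0.15  0.69 -1.17]
5 rows
[np.float64(0.308), np.float64(-0.924), np.float64(-0.007), np.float64(0.892)]
[np.float64(0.235), np.float64(-0.945), np.float64(-0.007), np.float64(0.892)]
[np.float64(0.161), np.float64(-0.961), np.float64(-0.007), np.float64(0.892)]
[np.float64(0.086), np.float64(-0.97), np.float64(-0.007), np.float64(0.892)]
[np.float64(0.01), np.float64(-0.974), np.float64(-0.007), np.float64(0.892)]
```

Gripped at 22 mm and moving, with weight on the tool. Drawing it straight out.

move_arm(targets=[{"dx": 0, "dy": -0.5, "dz": -0.03, "yaw": 0, "jaw": -0.8}, {"dx": 0, "dy": -0.6, "dz": -0.03, "yaw": 0, "jaw": -0.8}, {"dx": 0, "dy": -0.6, "dz": 0, "yaw": 0, "jaw": -0.8}, {"dx": 0, "dy": -0.5, "dz": 0, "yaw": 0, "jaw": -0.8}, {"dx": 0, "dy": -0.2, "dz": 0, "yaw": 0, "jaw": -0.8}], force=25)

```text
time_s: 4.05
ee_pos: [0.469, -0.147, 0.029]
tool_rot: [[0.993, 0.121, -0.001], [0.121, -0.993, 0.001], [-0.0, -0.001, -1.0]]
contact_force: [0.3, 0.7, -3.1]
gripper_width: 0.022
```

```bash
python3 - <<'E'
from plan import *
x,y=stand(.09,-.215); plan(x,y,.03,90-15.5,6)
E
```

```text
from [ 0.469 -0.147  0.029] ang -83.05 w 0.022 F [ 0.3  0.7 -3.1] t 4.05 j [ 0.42  0.45 -0.21  2.07  0.15  0.64 -1.34]
6 rows
[np.float64(0.257), np.float64(-0.361), np.float64(-0.004), np.float64(0.748)]
[np.float64(0.233), np.float64(-0.377), np.float64(-0.004), np.float64(0.748)]
[np.float64(0.208), np.float64(-0.392), np.float64(-0.004), np.float64(0.748)]
[np.float64(0.182), np.float64(-0.404), np.float64(-0.004), np.float64(0.748)]
[np.float64(0.155), np.float64(-0.415), np.float64(-0.004), np.float64(0.748)]
[np.float64(0.128), np.float64(-0.425), np.float64(-0.004), np.float64(0.748)]
```

move_arm(targets=[{"dx": 0.26, "dy": -0.4, "dz": 0, "yaw": 0.6, "jaw": -0.8}, {"dx": 0.24, "dy": -0.42, "dz": 0, "yaw": 0.9, "jaw": -0.8}, {"dx": 0.21, "dy": -0.42, "dz": 0, "yaw": 1.0, "jaw": -0.8}, {"dx": 0.18, "dy": -0.42, "dz": 0, "yaw": 1.0, "jaw": -0.8}, {"dx": 0.15, "dy": -0.42, "dz": 0, "yaw": 1.0, "jaw": -0.8}])

```text
time_s: 4.68
ee_pos: [0.5128, -0.0659, 0.029]
tool_rot: [[0.962, -0.273, -0.0], [-0.273, -0.962, 0.0], [-0.0, -0.0, -1.0]]
contact_force: [0.1, -0.4, -2.4]
gripper_width: 0.0219
```

move_arm(targets=[{"dx": 0.1, "dy": -0.3, "dz": 0, "yaw": 0, "jaw": -0.8}, {"dx": 0, "dy": 0, "dz": 0.04, "yaw": 0, "jaw": -0.8}, {"dx": 0, "dy": 0, "dz": 0.04, "yaw": 0, "jaw": -0.8}, {"dx": 0, "dy": 0, "dz": 0, "yaw": 0, "jaw": -0.4}, {"dx": 0, "dy": 0, "dz": 0, "yaw": 0, "jaw": -0.1}])

```text
time_s: 5.3
ee_pos: [0.5198, -0.0566, 0.0259]
tool_rot: [[0.963, -0.271, 0.0], [-0.271, -0.963, -0.0], [0.0, 0.0, -1.0]]
contact_force: [-0.3, 0.5, 0.1]
gripper_width: 0.0347
```

move_arm(targets=[{"dx": 0, "dy": 0, "dz": 0, "yaw": 0, "jaw": -0.1}, {"dx": 0, "dy": 0, "dz": 0, "yaw": 0, "jaw": -0.1}, {"dx": 0, "dy": 0, "dz": -0.8, "yaw": 0, "jaw": -0.1}, {"dx": 0, "dy": 0, "dz": -1, "yaw": 0, "jaw": 0}, {"dx": 0, "dy": 0, "dz": -1, "yaw": 0, "jaw": 0}])

```text
time_s: 5.92
ee_pos: [0.5196, -0.0561, 0.1391]
tool_rot: [[0.963, -0.27, -0.0], [-0.27, -0.963, 0.0], [-0.0, -0.0, -1.0]]
contact_force: [0.1, -0.3, 0.5]
gripper_width: 0.0469
```

```bash
python3 - <<'E'
from h import *
from plan import *
o=r.observe(); p=np.array(o["ee_pos"]); R=o["tool_rot"]; print(p,np.degrees(np.arctan2(R[1,1],R[0,1])),o["gripper_width"],o["time_s"])
E
```

```text
[ 0.51961638 -0.05612512  0.13908439] -105.67114296921969 0.046936471263537456 5.925
```

```bash
python3 - <<'E'
from plan import *
a=np.radians(-15.65); c,s=np.cos(a),np.sin(a); g=np.array([.5198,-.0566])
t=g+[c*-.02-s*-.115,s*-.02+c*-.115]; print(t,r.observe()["joints"])
plan(*t,.12,-15.6,18)
E
```

```text
[ 0.46951902 -0.16194146] [ 0.16944951  0.31834499 -0.14332736  1.92758368  0.05702532  0.89974317
 -1.84656984]
from [ 0.5196 -0.0561  0.1391] ang -105.67 w 0.0469 F [ 0.1 -0.3  0.5] t 5.92 j [ 0.17  0.32 -0.14  1.93  0.06  0.9  -1.85]
18 rows
[np.float64(-0.027), np.float64(0.16), np.float64(0.027), np.float64(0.999)]
[np.float64(-0.013), np.float64(0.162), np.float64(0.027), np.float64(0.999)]
[np.float64(0.001), np.float64(0.163), np.float64(0.027), np.float64(0.999)]
[np.float64(0.015), np.float64(0.162), np.float64(0.027), np.float64(0.999)]
[np.float64(0.029), np.float64(0.16), np.float64(0.027), np.float64(0.999)]
[np.float64(0.043), np.float64(0.157), np.float64(0.027), np.float64(0.999)]
[np.float64(0.056), np.float64(0.152), np.float64(0.027), np.float64(0.999)]
[np.float64(0.07), np.float64(0.147), np.float64(0.027), np.float64(0.999)]
[np.float64(0.082), np.float64(0.14), np.float64(0.027), np.float64(0.999)]
[np.float64(0.094), np.float64(0.133), np.float64(0.027), np.float64(0.999)]
[np.float64(0.105), np.float64(0.124), np.float64(0.027), np.float64(0.999)]
[np.float64(0.116), np.float64(0.114), np.float64(0.027), np.float64(0.999)]
[np.float64(0.125), np.float64(0.104), np.float64(0.027), np.float64(0.999)]
[np.float64(0.134), np.float64(0.093), np.float64(0.027), np.float64(0.999)]
[np.float64(0.141), np.float64(0.081), np.float64(0.027), np.float64(0.999)]
[np.float64(0.148), np.float64(0.068), np.float64(0.027), np.float64(0.999)]
[np.float64(0.153), np.float64(0.055), np.float64(0.027), np.float64(0.999)]
[np.float64(0.157), np.float64(0.041), np.float64(0.027), np.float64(0.999)]
```

```bash
python3 - <<'E'
from plan import *
a=np.radians(-15.65); c,s=np.cos(a),np.sin(a); g=np.array([.5198,-.0566])
t=g+[c*-.02-s*-.12,s*-.02+c*-.12]; print(t)
o=r.observe(); p=np.array(o["ee_pos"]);D=np.r_[t,.11]-p
# translate in tool axes over first 5 rows, turn -1 in all
R=np.array(o["tool_rot"])
for i in range(5):
    th=np.radians(-5*i); Ri=R@np.array([[np.cos(th),-np.sin(th),0],[np.sin(th),np.cos(th),0],[0,0,1]]); print((Ri.T@D/5/.04).round(2))
E
```

```text
[ 0.46817022 -0.1667561 ]
[-0.1   0.6   0.15]
[-0.15  0.59  0.15]
[-0.2   0.58  0.15]
[-0.25  0.56  0.15]
[-0.3   0.53  0.15]
```

move_arm(targets=[{"dx": -0.1, "dy": 0.6, "dz": 0, "yaw": -1, "jaw": 0.2}, {"dx": -0.15, "dy": 0.59, "dz": 0, "yaw": -1, "jaw": 0.2}, {"dx": -0.2, "dy": 0.58, "dz": 0, "yaw": -1, "jaw": 0.2}, {"dx": -0.25, "dy": 0.56, "dz": 0, "yaw": -1, "jaw": 0.2}, {"dx": -0.3, "dy": 0.53, "dz": 0, "yaw": -1, "jaw": 0.2}])

```text
time_s: 6.55
ee_pos: [0.4679, -0.1676, 0.1379]
tool_rot: [[0.986, 0.165, 0.0], [0.165, -0.986, -0.0], [0.0, 0.0, -1.0]]
contact_force: [1.2, 0.5, -0.3]
gripper_width: 0.0565
```

move_arm(targets=[{"dx": 0, "dy": 0, "dz": 0, "yaw": -1, "jaw": 0.2}, {"dx": 0, "dy": 0, "dz": 0, "yaw": -1, "jaw": 0.2}, {"dx": 0, "dy": 0, "dz": 0, "yaw": -1, "jaw": 0.2}, {"dx": 0, "dy": 0, "dz": 0, "yaw": -1, "jaw": 0.2}, {"dx": 0, "dy": 0, "dz": 0, "yaw": -1, "jaw": 0.2}])

```text
time_s: 7.18
ee_pos: [0.4683, -0.1668, 0.1379]
tool_rot: [[0.824, 0.566, -0.0], [0.566, -0.824, 0.0], [-0.0, -0.0, -1.0]]
contact_force: [0.7, 0.5, 0.1]
gripper_width: 0.0562
```

move_arm(targets=[{"dx": 0, "dy": 0, "dz": 0, "yaw": -1, "jaw": 0.2}, {"dx": 0, "dy": 0, "dz": 0, "yaw": -1, "jaw": 0.2}, {"dx": 0, "dy": 0, "dz": 0, "yaw": -1, "jaw": 0.2}, {"dx": 0, "dy": 0, "dz": 0, "yaw": -1, "jaw": 0.2}, {"dx": 0, "dy": 0, "dz": 0, "yaw": -1, "jaw": 0.2}])

```text
time_s: 7.8
ee_pos: [0.4683, -0.1669, 0.1379]
tool_rot: [[0.508, 0.862, -0.0], [0.862, -0.508, 0.0], [-0.0, -0.0, -1.0]]
contact_force: [0.9, -0.3, -0.5]
gripper_width: 0.0567
```

move_arm(targets=[{"dx": 0, "dy": 0, "dz": 0, "yaw": -1, "jaw": 0.2}, {"dx": 0, "dy": 0, "dz": 0, "yaw": -1, "jaw": 0.2}, {"dx": 0, "dy": 0, "dz": 0, "yaw": -1, "jaw": 0.2}, {"dx": 0, "dy": 0, "dz": 0, "yaw": 0, "jaw": 0.2}, {"dx": 0, "dy": 0, "dz": 0, "yaw": 0, "jaw": 0.2}])

```text
time_s: 8.43
ee_pos: [0.4683, -0.1669, 0.1378]
tool_rot: [[0.272, 0.962, -0.0], [0.962, -0.272, 0.0], [0.0, -0.0, -1.0]]
contact_force: [-0.0, -0.5, -0.7]
gripper_width: 0.0566
```

```bash
python3 - <<'E'
from plan import *
plan(.4682,-.1668,.006,-15.65)
c,im=snap("wrist","w4"); np.save("w4.npy",c,allow_pickle=True); R=np.array(c["R"]); print(-R.T@np.array(c["t"]))
E
```

```text
from [ 0.4683 -0.1669  0.1378] ang -15.8 w 0.0566 F [-0.  -0.5 -0.7] t 8.43 j [ 0.58  0.29 -0.35  1.98  0.13  0.89 -0.11]
4 rows
[np.float64(0.0), np.float64(-0.001), np.float64(0.824), np.float64(-0.007)]
[np.float64(0.0), np.float64(-0.001), np.float64(0.824), np.float64(-0.007)]
[np.float64(0.0), np.float64(-0.001), np.float64(0.824), np.float64(-0.007)]
[np.float64(0.0), np.float64(-0.001), np.float64(0.824), np.float64(-0.007)]
[ 0.48612573 -0.10372511  0.31668325]
```

View pics/w4.png

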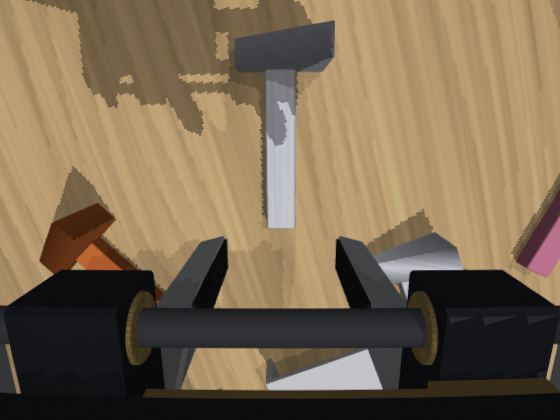

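```bash
python3 - <<'E'
from fit import *
W=np.load("w4.npy",allow_pickle=True).item()
gm=lambda q,k: Rz(q[2])@np.array(k)+[q[0],q[1],0]
P=[(.015,.011,.069),(.015,-.011,.069),(-.055,.011,.02),(-.032,-.141,.018),(-.008,-.141,.018),(-.008,-.011,.018)]
U=[(334,21),(334,55),(235,40),(267,228),(295,228),(295,70)]
q=fit([(W,k,p) for k,p in zip(P,U)],gm,[.52,-.056,-.27]); print(gm(q,(-.02,-.12,0)), gm([.5198,-.0566,-.273],(-.02,-.12,0)))
E
```

```text
[ 0.5189 -0.0573 -0.269 ] res [ 0.5 -0.7 -0.1  1.8 -1.2 -1.1  0.1  1.2  0.1  1.   0.2 -1.3]
[ 0.46770039 -0.16771451  0.        ] [ 0.46818609 -0.16676353  0.        ]
```

The gauge pose is confirmed to 1 mm, with the bar end at (281,228). Lowering onto the bar.

move_arm(targets=[{"dx": 0, "dy": 0, "dz": 0.9, "yaw": 0, "jaw": 0.1}, {"dx": 0, "dy": 0, "dz": 0.9, "yaw": 0, "jaw": 0.1}, {"dx": 0, "dy": 0, "dz": 0.9, "yaw": 0, "jaw": 0.1}, {"dx": 0, "dy": 0, "dz": 0.57, "yaw": 0, "jaw": 0.1}, {"dx": 0, "dy": 0, "dz": 0, "yaw": 0, "jaw": 0.1}])

```text
time_s: 9.1
ee_pos: [0.4674, -0.1664, 0.0059]
tool_rot: [[0.271, 0.963, -0.003], [0.963, -0.271, 0.001], [0.0, -0.003, -1.0]]
contact_force: [0.1, 0.3, 0.0]
gripper_width: 0.052
```

move_arm(targets=[{"dx": 0, "dy": 0, "dz": 0, "yaw": 0, "jaw": -0.7}, {"dx": 0, "dy": 0, "dz": 0, "yaw": 0, "jaw": -0.7}, {"dx": 0, "dy": 0, "dz": 0, "yaw": 0, "jaw": -0.7}, {"dx": 0, "dy": 0, "dz": 0, "yaw": 0, "jaw": -0.7}, {"dx": 0, "dy": 0, "dz": 0, "yaw": 0, "jaw": -0.7}], force=30)

```text
time_s: 9.72
ee_pos: [0.4686, -0.167, 0.0077]
tool_rot: [[0.27, 0.963, 0.001], [0.963, -0.27, -0.0], [-0.0, 0.001, -1.0]]
contact_force: [-2.6, 0.1, 9.1]
gripper_width: 0.0234
```

```bash
python3 - <<'E'
from plan import *
# gauge plate target: stand x .061+.018 clearance, y -.045 ; bar grasp offset (-.02,-.12)
for xs in (.082,.061):
    x,y=stand(xs-.02,-.045-.12); print(x,y); plan(x,y,.006,-15.5)
x,y=stand(.082-.02,-.215-.12); print(x,y)
E
```

```text
0.5061431085210281 0.0021404530249205522
from [ 0.4686 -0.167   0.0077] ang -15.68 w 0.0234 F [-2.6  0.1  9.1] t 9.72 j [ 0.52  0.51 -0.29  2.06  0.25  0.61 -0.21]
5 rows
[np.float64(0.865), np.float64(-0.048), np.float64(0.008), np.float64(-0.007)]
[np.float64(0.865), np.float64(-0.047), np.float64(0.008), np.float64(-0.007)]
[np.float64(0.865), np.float64(-0.047), np.float64(0.008), np.float64(-0.007)]
[np.float64(0.865), np.float64(-0.046), np.float64(0.008), np.float64(-0.007)]
[np.float64(0.865), np.float64(-0.046), np.float64(0.008), np.float64(-0.007)]
0.4859039196973444 0.007741813195385999
from [ 0.4686 -0.167   0.0077] ang -15.68 w 0.0234 F [-2.6  0.1  9.1] t 9.72 j [ 0.52  0.51 -0.29  2.06  0.25  0.61 -0.21]
5 rows
[np.float64(0.865), np.float64(-0.153), np.float64(0.008), np.float64(-0.007)]
[np.float64(0.865), np.float64(-0.152), np.float64(0.008), np.float64(-0.007)]
[np.float64(0.865), np.float64(-0.152), np.float64(0.008), np.float64(-0.007)]
[np.float64(0.865), np.float64(-0.151), np.float64(0.008), np.float64(-0.007)]
[np.float64(0.865), np.float64(-0.151), np.float64(0.008), np.float64(-0.007)]
0.46079876428392685 -0.16170059935728082
```

Closing pressed the fingertips onto the bench (9 N), so I'll raise 2 mm and slide toward the stand.

move_arm(targets=[{"dx": 0, "dy": 0, "dz": -0.06, "yaw": 0, "jaw": -0.7}, {"dx": 0.5, "dy": 0, "dz": 0, "yaw": 0, "jaw": -0.7}, {"dx": 0.8, "dy": -0.08, "dz": 0, "yaw": 0, "jaw": -0.7}, {"dx": 0.8, "dy": -0.08, "dz": 0, "yaw": 0, "jaw": -0.7}, {"dx": 0.4, "dy": -0.08, "dz": 0, "yaw": 0, "jaw": -0.7}])

```text
time_s: 10.35
ee_pos: [0.4862, -0.0665, 0.0095]
tool_rot: [[0.269, 0.963, -0.0], [0.963, -0.269, 0.0], [0.0, -0.0, -1.0]]
contact_force: [0.4, 0.0, -2.4]
gripper_width: 0.0236
```

```bash
python3 - <<'E'
from fit import *
from plan import *
x,y=stand(.082-.02,-.045-.12); plan(x,y,.008,-15.5)
c,im=snap("wrist","w5"); np.save("w5.npy",c,allow_pickle=True)
for k in [(.006,-.1,.01),(.006,-.1,0),(-.08,-.1,.01),(.152,-.09,-.014),(.152,-.09,-1e-9)]: print(k,proj(c,sm([.4904,.1777,-.27,1.264],k)).round(0))
E
```

```text
from [ 0.4862 -0.0665  0.0095] ang -15.58 w 0.0236 F [ 0.4  0.  -2.4] t 10.35 j [ 0.33  0.49 -0.3   2.07  0.25  0.61 -0.42]
2 rows
[np.float64(0.893), np.float64(0.01), np.float64(0.02), np.float64(-0.008)]
[np.float64(0.893), np.float64(0.01), np.float64(0.02), np.float64(-0.008)]
(0.006, -0.1, 0.01) [[157. -36.]]
(0.006, -0.1, 0) [[164. -27.]]
(-0.08, -0.1, 0.01) [[-24. -27.]]
(0.152, -0.09, -0.014) [[ 50092. 144896.]]
(0.152, -0.09, -1e-09) [[ 3096. 15583.]]
```

View pics/w5.png

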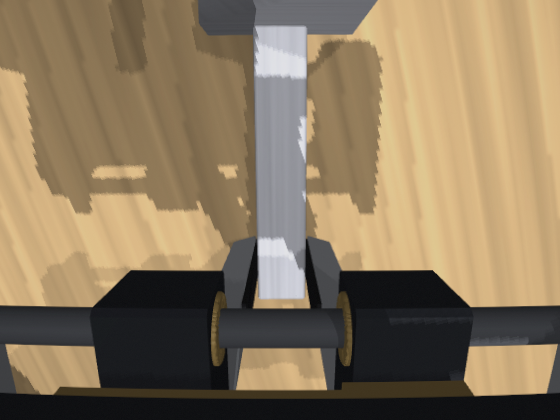

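The bar is held centred at (281,150–300). Sliding the plate under the screen, with 18 mm or so still free of the foot.

move_arm(targets=[{"dx": 0.6, "dy": 0, "dz": 0.02, "yaw": 0, "jaw": -0.7}, {"dx": 0.6, "dy": 0.02, "dz": 0.02, "yaw": 0, "jaw": -0.7}, {"dx": 0.58, "dy": 0, "dz": 0.01, "yaw": 0, "jaw": -0.7}, {"dx": 0, "dy": -0.15, "dz": 0, "yaw": 0, "jaw": -0.7}, {"dx": 0, "dy": -0.1, "dz": 0, "yaw": 0, "jaw": -0.7}], force=60)

```text
time_s: 11.02
ee_pos: [0.4965, 0.002, 0.0077]
tool_rot: [[0.271, 0.963, 0.001], [0.963, -0.271, -0.0], [0.0, 0.001, -1.0]]
contact_force: [2.9, 0.1, 1.5]
gripper_width: 0.023
```

move_arm(targets=[{"dx": 0, "dy": -0.1, "dz": 0, "yaw": 0, "jaw": -0.7}, {"dx": 0, "dy": -0.05, "dz": 0, "yaw": 0, "jaw": -0.7}, {"dx": 0, "dy": -0.05, "dz": 0, "yaw": 0, "jaw": -0.7}, {"dx": 0, "dy": 0, "dz": 0, "yaw": 0, "jaw": -0.7}, {"dx": 0, "dy": 0, "dz": 0, "yaw": 0, "jaw": -0.7}], force=60)

```text
time_s: 11.65
ee_pos: [0.4889, 0.0048, 0.0077]
tool_rot: [[0.271, 0.963, 0.0], [0.963, -0.271, -0.0], [-0.0, 0.0, -1.0]]
contact_force: [1.9, -2.1, 8.2]
gripper_width: 0.0235
```

```bash
cat > st.py <<'E'
from plan import *
o=r.observe(); p=np.array(o["ee_pos"]); q=(.4904,.1777,-.27); c,s=np.cos(q[2]),np.sin(q[2]); d=p[:2]-q[:2]
F=np.array(o["contact_force"]); M=np.array(o["moment"])
print("stand xy",np.round([c*d[0]+s*d[1],-s*d[0]+c*d[1],p[2]],4),"Fs",np.round([c*F[0]+s*F[1],-s*F[0]+c*F[1],F[2]],1),"M",M.round(2),"w",round(o["gripper_width"],4),"t",o["time_s"])
E
python3 st.py
```

```text
stand xy [ 0.0446 -0.167   0.0077] Fs [ 2.4 -1.5  8.2] M [-0.54 -0.47 -0.27] w 0.0235 t 11.65
```

move_arm(targets=[{"dx": 0, "dy": 0, "dz": -0.04, "yaw": 0, "jaw": -0.7}, {"dx": 0, "dy": 0, "dz": 0, "yaw": 0, "jaw": -0.7}, {"dx": 0, "dy": -0.05, "dz": 0, "yaw": 0, "jaw": -0.7}, {"dx": 0, "dy": -0.04, "dz": 0, "yaw": 0, "jaw": -0.7}, {"dx": 0, "dy": 0, "dz": 0, "yaw": 0, "jaw": -0.7}], force=60)

```text
time_s: 12.28
ee_pos: [0.485, 0.0062, 0.009]
tool_rot: [[0.27, 0.963, -0.0], [0.963, -0.27, 0.0], [-0.0, -0.0, -1.0]]
contact_force: [-0.6, -0.3, -1.8]
gripper_width: 0.0231
```

```bash
python3 st.py
```

```text
stand xy [ 0.0405 -0.1667  0.009 ] Fs [-0.5 -0.4 -1.8] M [-0.25  0.06 -0.01] w 0.0231 t 12.275
```

move_arm(targets=[{"dx": 0, "dy": -0.05, "dz": 0, "yaw": 0, "jaw": -0.7}, {"dx": 0, "dy": -0.05, "dz": 0, "yaw": 0, "jaw": -0.7}, {"dx": 0, "dy": 0, "dz": 0, "yaw": 0, "jaw": -0.7}, {"dx": 0, "dy": 0, "dz": 0, "yaw": 0, "jaw": -0.7}, {"dx": 0, "dy": 0, "dz": 0, "yaw": 0, "jaw": -0.7}], force=60)

```text
time_s: 12.9
ee_pos: [0.4822, 0.0068, 0.0093]
tool_rot: [[0.271, 0.963, 0.001], [0.963, -0.271, -0.0], [0.0, 0.001, -1.0]]
contact_force: [4.1, -3.4, -2.8]
gripper_width: 0.0229
```

```bash
python3 st.py; python3 - <<'E'
from h import *
c,im=snap("scene","s2"); c2,im2=snap("side","d2")
a=cv2.resize(im[130:220,245:345],(400,360),interpolation=cv2.INTER_CUBIC);b=cv2.resize(im2[190:280,215:315],(400,360),interpolation=cv2.INTER_CUBIC)
cv2.imwrite("pics/m2.png",np.hstack([a,b])[:,:,::-1])
E
```

```text
stand xy [ 0.0377 -0.1669  0.0093] Fs [ 4.9 -2.1 -2.8] M [-1.1  -1.14 -0.5 ] w 0.0229 t 12.9
```

View pics/m2.png

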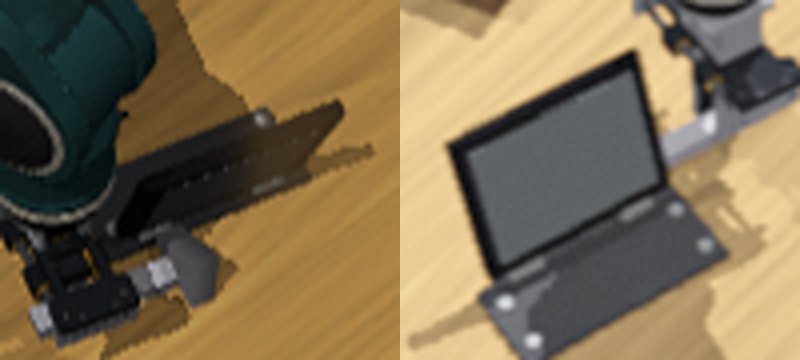

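```bash
python3 - <<'E'
from fit import *
q=[.4904,.1777,-.27,1.264]
for k in [(.006,-.1,.01),(.006,-.1,0),(.006,.1,.01)]: print("foot",(((proj(S,sm(q,k))[0]-[245,130])*4).round(0)))
g=(.0577,-.047)
for k in [(.015,.011,.069),(.015,-.011,.069),(.015,.011,0),(.015,-.011,0),(-.055,.011,.02),(-.055,-.011,.02)]: print(k,((proj(S,sm(q,(k[0]+g[0],k[1]+g[1],k[2])))[0]-[245,130])*4).round(0))
E
```

```text
foot [112. 260.]
foot [112. 266.]
foot [316. 178.]
(0.015, 0.011, 0.069) [217. 256.]
(0.015, -0.011, 0.069) [193. 266.]
(0.015, 0.011, 0) [213. 299.]
(0.015, -0.011, 0) [190. 308.]
(-0.055, 0.011, 0.02) [177. 224.]
(-0.055, -0.011, 0.02) [154. 233.]
```

The visible plate matches the projected model at the foot, and the 4.9 N push-back shows the toe butting. Releasing and rising.

move_arm(targets=[{"dx": 0, "dy": 0, "dz": 0.03, "yaw": 0, "jaw": -0.7}, {"dx": 0, "dy": 0, "dz": 0, "yaw": 0, "jaw": -0.1}, {"dx": 0, "dy": 0, "dz": 0, "yaw": 0, "jaw": -0.1}, {"dx": 0, "dy": 0, "dz": 0, "yaw": 0, "jaw": -0.1}, {"dx": 0, "dy": 0, "dz": -0.5, "yaw": 0, "jaw": -0.1}], force=20)

```text
time_s: 13.62
ee_pos: [0.4805, 0.0074, 0.0272]
tool_rot: [[0.27, 0.963, -0.002], [0.963, -0.27, 0.0], [-0.0, -0.002, -1.0]]
contact_force: [-0.2, -0.5, 1.0]
gripper_width: 0.0424
```

move_arm(targets=[{"dx": 0, "dy": 0, "dz": -1, "yaw": 0, "jaw": -0.1}, {"dx": 0, "dy": 0, "dz": -1, "yaw": 0, "jaw": -1}, {"dx": 0, "dy": 0, "dz": -1, "yaw": 0, "jaw": -1}, {"dx": 0, "dy": -0.5, "dz": -1, "yaw": 0, "jaw": -1}, {"dx": 0.2, "dy": -0.9, "dz": -0.6, "yaw": 0, "jaw": -1}])

```text
time_s: 14.25
ee_pos: [0.4298, 0.0301, 0.2135]
tool_rot: [[0.271, 0.962, 0.002], [0.962, -0.271, 0.0], [0.001, 0.001, -1.0]]
contact_force: [-0.1, 0.8, 0.3]
gripper_width: 0.0058
```

```bash
python3 st.py; python3 - <<'E'
from plan import *
x,y=stand(-.04,-.03); plan(x,y,.2,-15.5)
E
```

```text
stand xy [-0.019  -0.1584  0.2135] Fs [-0.3  0.7  0.3] M [ 0.01 -0.03  0.01] w 0.0058 t 14.25
from [0.4298 0.0301 0.2135] ang -15.74 w 0.0058 F [-0.1  0.8  0.3] t 14.25 j [ 0.27  0.07 -0.42  2.05  0.03  1.03 -0.45]
4 rows
[np.float64(0.802), np.float64(-0.135), np.float64(0.085), np.float64(-0.012)]
[np.float64(0.802), np.float64(-0.134), np.float64(0.085), np.float64(-0.012)]
[np.float64(0.802), np.float64(-0.133), np.float64(0.085), np.float64(-0.012)]
[np.float64(0.802), np.float64(-0.132), np.float64(0.085), np.float64(-0.012)]
```

move_arm(targets=[{"dx": 0.8, "dy": -0.18, "dz": 0, "yaw": 0, "jaw": -1}, {"dx": 0.8, "dy": -0.18, "dz": 0, "yaw": 0, "jaw": -1}, {"dx": 0.8, "dy": -0.15, "dz": 0.1, "yaw": 0, "jaw": -1}, {"dx": 0.8, "dy": -0.1, "dz": 0.4, "yaw": 0, "jaw": -1}, {"dx": 0, "dy": 0, "dz": 1, "yaw": 0, "jaw": -1}])

```text
time_s: 14.88
ee_pos: [0.4416, 0.1625, 0.1523]
tool_rot: [[0.267, 0.964, 0.003], [0.964, -0.267, 0.002], [0.002, 0.002, -1.0]]
contact_force: [2.0, -0.3, -0.7]
gripper_width: 0.0004
```

```bash
python3 st.py; python3 - <<'E'
import numpy as np
h=.0125;d=.135
for a in [1.264,1.2,1.1,1.0,.9,.8,.7,.65,.611,.58]: print(a,round(d*np.cos(a)-.014*np.sin(a)-h,4),round(.016+d*np.sin(a)+.014*np.cos(a),4))
E
```

```text
stand xy [-0.043  -0.0276  0.1523] Fs [ 2.   0.2 -0.7] M [-0.1  -0.13  0.02] w 0.0004 t 14.875
1.264 0.0149 0.1489
1.2 0.0234 0.1469
1.1 0.0363 0.1427
1.0 0.0487 0.1372
0.9 0.0605 0.1305
0.8 0.0715 0.1226
0.7 0.0817 0.1137
0.65 0.0865 0.1088
0.611 0.09 0.1049
0.58 0.0928 0.1017
```

move_arm(targets=[{"dx": 0, "dy": 0.5, "dz": 0.08, "yaw": 0, "jaw": -1}, {"dx": 0, "dy": 0.5, "dz": 0, "yaw": 0, "jaw": -1}, {"dx": 0, "dy": 0.4, "dz": 0, "yaw": 0, "jaw": -1}, {"dx": 0, "dy": 0.26, "dz": 0.05, "yaw": 0, "jaw": -1}, {"dx": 0, "dy": 0.32, "dz": 0.1, "yaw": 0, "jaw": -1}])

```text
time_s: 15.5
ee_pos: [0.5175, 0.1385, 0.1434]
tool_rot: [[0.27, 0.963, 0.0], [0.963, -0.27, 0.0], [0.0, 0.0, -1.0]]
contact_force: [-5.8, 2.1, 7.0]
gripper_width: 0.0003
```

move_arm(targets=[{"dx": 0, "dy": 0.31, "dz": 0.14, "yaw": 0, "jaw": -1}, {"dx": 0, "dy": 0.15, "dz": 0.08, "yaw": 0, "jaw": -1}, {"dx": 0, "dy": 0.14, "dz": 0.09, "yaw": 0, "jaw": -1}, {"dx": 0, "dy": 0.14, "dz": 0.1, "yaw": 0, "jaw": -1}, {"dx": 0, "dy": 0.14, "dz": 0.1, "yaw": 0, "jaw": -1}])

```text
time_s: 16.12
ee_pos: [0.552, 0.1292, 0.1233]
tool_rot: [[0.27, 0.963, 0.002], [0.963, -0.27, 0.001], [0.001, 0.001, -1.0]]
contact_force: [-2.4, 1.5, 8.8]
gripper_width: 0.0004
```

```bash
python3 st.py
```

```text
stand xy [ 0.0723 -0.0303  0.1233] Fs [-2.7  0.9  8.8] M [ 0.33  0.32 -0.03] w 0.0004 t 16.125
```

The screen is following at about 0.8 rad with 9 N. Continuing slowly.

move_arm(targets=[{"dx": 0, "dy": 0.13, "dz": 0.11, "yaw": 0, "jaw": -1}, {"dx": 0, "dy": 0.12, "dz": 0.12, "yaw": 0, "jaw": -1}, {"dx": 0, "dy": 0.06, "dz": 0.06, "yaw": 0, "jaw": -1}, {"dx": 0, "dy": 0.04, "dz": 0.05, "yaw": 0, "jaw": -1}, {"dx": 0, "dy": 0, "dz": 0, "yaw": 0, "jaw": -1}])

```text
time_s: 16.75
ee_pos: [0.5653, 0.1252, 0.1094]
tool_rot: [[0.27, 0.963, 0.001], [0.963, -0.27, 0.0], [0.001, 0.001, -1.0]]
contact_force: [0.2, 0.7, 1.2]
gripper_width: 0.0006
```

```bash
python3 st.py
```

```text
stand xy [ 0.0862 -0.0306  0.1094] Fs [-0.   0.7  1.2] M [ 0.07 -0.1   0.03] w 0.0006 t 16.75
```

move_arm(targets=[{"dx": 0, "dy": 0.03, "dz": 0.03, "yaw": 0, "jaw": -1}, {"dx": 0, "dy": 0.02, "dz": 0.03, "yaw": 0, "jaw": -1}, {"dx": 0, "dy": 0.02, "dz": 0.02, "yaw": 0, "jaw": -1}, {"dx": 0, "dy": 0, "dz": 0, "yaw": 0, "jaw": -1}, {"dx": 0, "dy": 0, "dz": 0, "yaw": 0, "jaw": -1}])

```text
time_s: 17.38
ee_pos: [0.5679, 0.1245, 0.1062]
tool_rot: [[0.27, 0.963, 0.001], [0.963, -0.27, 0.0], [0.001, 0.001, -1.0]]
contact_force: [-0.7, 0.0, 6.2]
gripper_width: 0.0005
```

```bash
python3 st.py
```

```text
stand xy [ 0.0889 -0.0306  0.1062] Fs [-0.7 -0.1  6.2] M [ 0.07 -0.17 -0.02] w 0.0005 t 17.375
```

move_arm(targets=[{"dx": 0, "dy": 0.01, "dz": 0.02, "yaw": 0, "jaw": -1}, {"dx": 0, "dy": 0, "dz": 0.02, "yaw": 0, "jaw": -1}, {"dx": 0, "dy": 0, "dz": 0, "yaw": 0, "jaw": -1}, {"dx": 0, "dy": 0, "dz": 0, "yaw": 0, "jaw": -1}, {"dx": 0, "dy": 0, "dz": 0, "yaw": 0, "jaw": -1}])

```text
time_s: 18.0
ee_pos: [0.5684, 0.1244, 0.1048]
tool_rot: [[0.27, 0.963, 0.002], [0.963, -0.27, 0.0], [0.001, 0.001, -1.0]]
contact_force: [-0.3, 0.5, 9.1]
gripper_width: 0.0003
```

```bash
python3 st.py
```

```text
stand xy [ 0.0894 -0.0306  0.1048] Fs [-0.4  0.4  9.1] M [ 0.  -0.1  0. ] w 0.0003 t 18.0
```

move_arm(targets=[{"dx": 0, "dy": 0.01, "dz": 0.02, "yaw": 0, "jaw": -1}, {"dx": 0, "dy": 0, "dz": 0, "yaw": 0, "jaw": -1}, {"dx": 0, "dy": 0, "dz": 0, "yaw": 0, "jaw": -1}, {"dx": 0, "dy": 0, "dz": 0, "yaw": 0, "jaw": -1}, {"dx": 0, "dy": 0, "dz": 0, "yaw": 0, "jaw": -1}])

```text
time_s: 18.62
ee_pos: [0.5688, 0.1242, 0.1039]
tool_rot: [[0.27, 0.963, 0.002], [0.963, -0.27, 0.0], [0.001, 0.001, -1.0]]
contact_force: [1.0, -0.7, 7.9]
gripper_width: 0.0001
```

```bash
python3 st.py
```

```text
stand xy [ 0.0898 -0.0306  0.1039] Fs [ 1.2 -0.4  7.9] M [ 0.07 -0.12  0.05] w 0.0001 t 18.625
```

move_arm(targets=[{"dx": 0, "dy": 0.01, "dz": 0.02, "yaw": 0, "jaw": -1}, {"dx": 0, "dy": 0, "dz": 0, "yaw": 0, "jaw": -1}, {"dx": 0, "dy": 0.01, "dz": 0.02, "yaw": 0, "jaw": -1}, {"dx": 0, "dy": 0, "dz": 0, "yaw": 0, "jaw": -1}, {"dx": 0, "dy": 0, "dz": 0, "yaw": 0, "jaw": -1}])

```text
time_s: 19.25
ee_pos: [0.5696, 0.124, 0.1024]
tool_rot: [[0.27, 0.963, 0.002], [0.963, -0.27, 0.0], [0.001, 0.002, -1.0]]
contact_force: [1.3, -0.3, 6.4]
gripper_width: 0.0006
```

```bash
python3 st.py
```

```text
stand xy [ 0.0907 -0.0306  0.1024] Fs [1.3 0.1 6.4] M [ 0.   -0.17  0.05] w 0.0006 t 19.25
```

move_arm(targets=[{"dx": 0, "dy": 0, "dz": 0, "yaw": 0, "jaw": -1}, {"dx": 0, "dy": 0, "dz": 0.01, "yaw": 0, "jaw": -1}, {"dx": 0, "dy": 0, "dz": 0, "yaw": 0, "jaw": -1}, {"dx": 0, "dy": 0, "dz": 0, "yaw": 0, "jaw": -1}, {"dx": 0, "dy": 0, "dz": 0, "yaw": 0, "jaw": -1}])

```text
time_s: 19.88
ee_pos: [0.5697, 0.124, 0.1021]
tool_rot: [[0.27, 0.963, 0.002], [0.963, -0.27, 0.0], [0.001, 0.002, -1.0]]
contact_force: [0.8, -0.2, 9.0]
gripper_width: 0.0003
```

```bash
python3 st.py
```

```text
stand xy [ 0.0908 -0.0306  0.1021] Fs [0.8 0.  9. ] M [-0.07 -0.2   0.04] w 0.0003 t 19.875
```

```bash
python3 - <<'E'
from fit import *
c,im=snap("scene","s3"); c2,im2=snap("side","d3")
a=cv2.resize(im[140:220,260:340],(400,400),interpolation=cv2.INTER_CUBIC);b=cv2.resize(im2[190:270,215:295],(400,400),interpolation=cv2.INTER_CUBIC)
cv2.imwrite("pics/m3.png",np.hstack([a,b])[:,:,::-1])
for A in(.56,.611,.66):
  q=[.4904,.1777,-.27,A]
  print(A,"scene",[((proj(S,sm(q,k))[0]-[260,140])*5).round(0).tolist() for k in [(.152,-.09,-.014),(.152,.09,-.014),(.152,-.09,-1e-9),(.152,.09,-1e-9)]],"side",[((proj(E,sm(q,k))[0]-[215,190])*5+[400,0]).round(0).tolist() for k in [(.152,-.09,-.014),(.152,.09,-.014)]])
E
```

```text
0.56 scene [[159.0, 327.0], [408.0, 224.0], [164.0, 345.0], [412.0, 243.0]] side [[632.0, 34.0], [401.0, 147.0]]
0.611 scene [[156.0, 316.0], [406.0, 213.0], [161.0, 335.0], [410.0, 233.0]] side [[635.0, 33.0], [403.0, 146.0]]
0.66 scene [[153.0, 305.0], [403.0, 203.0], [159.0, 325.0], [408.0, 222.0]] side [[638.0, 32.0], [406.0, 146.0]]
```

View pics/m3.png

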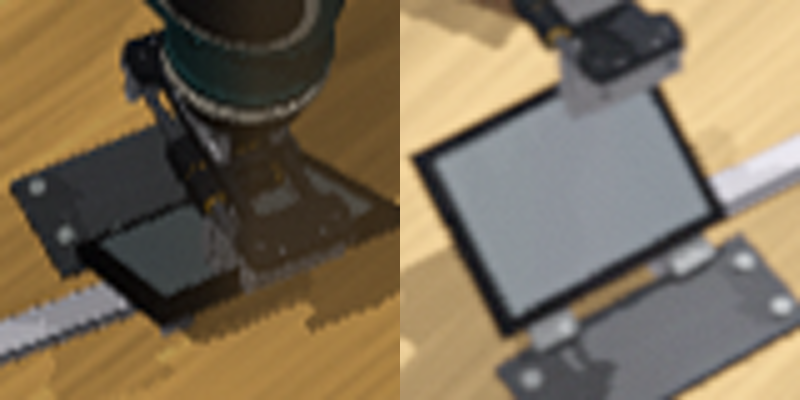

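The images put the near corner at (155,297), which gives a screen angle of about 0.65. The force plateau also shows it is not yet on the gauge, so I'll keep pressing.

move_arm(targets=[{"dx": 0, "dy": 0.01, "dz": 0.02, "yaw": 0, "jaw": -1}, {"dx": 0, "dy": 0.01, "dz": 0.02, "yaw": 0, "jaw": -1}, {"dx": 0, "dy": 0, "dz": 0, "yaw": 0, "jaw": -1}, {"dx": 0, "dy": 0, "dz": 0, "yaw": 0, "jaw": -1}, {"dx": 0, "dy": 0, "dz": 0, "yaw": 0, "jaw": -1}])

```text
time_s: 20.6
ee_pos: [0.5704, 0.1238, 0.1004]
tool_rot: [[0.27, 0.963, 0.002], [0.963, -0.27, 0.0], [0.001, 0.002, -1.0]]
contact_force: [0.2, 0.3, 7.1]
gripper_width: 0.0005
```

```bash
python3 st.py
```

```text
stand xy [ 0.0915 -0.0306  0.1004] Fs [0.1 0.3 7.1] M [-0.   -0.21  0.02] w 0.0005 t 20.6
```

move_arm(targets=[{"dx": 0, "dy": 0.01, "dz": 0.02, "yaw": 0, "jaw": -1}, {"dx": 0, "dy": 0, "dz": 0, "yaw": 0, "jaw": -1}, {"dx": 0, "dy": 0, "dz": 0, "yaw": 0, "jaw": -1}, {"dx": 0, "dy": 0, "dz": 0, "yaw": 0, "jaw": -1}, {"dx": 0, "dy": 0, "dz": 0, "yaw": 0, "jaw": -1}])

```text
time_s: 21.22
ee_pos: [0.5708, 0.1238, 0.1]
tool_rot: [[0.27, 0.963, 0.002], [0.963, -0.27, 0.0], [0.001, 0.002, -1.0]]
contact_force: [-3.1, 0.4, 15.7]
gripper_width: 0.0005
```

```bash
python3 st.py
```

```text
stand xy [ 0.0919 -0.0306  0.1   ] Fs [-3.1 -0.4 15.7] M [-0.19  0.63 -0.01] w 0.0005 t 21.225
```

Firm contact: Fz jumped to 15.7 N, which by my estimate is 10–19 N on the gauge, and it was held. Lifting off and going back to the bar.

move_arm(targets=[{"dx": 0, "dy": 0, "dz": -0.1, "yaw": 0, "jaw": -1}, {"dx": 0, "dy": 0, "dz": -0.8, "yaw": 0, "jaw": -1}, {"dx": -0.3, "dy": -0.1, "dz": -1, "yaw": 0, "jaw": -1}, {"dx": -0.8, "dy": -0.2, "dz": -0.4, "yaw": 0, "jaw": 0}, {"dx": -0.9, "dy": -0.3, "dz": 0, "yaw": 0, "jaw": 0}])

```text
time_s: 21.85
ee_pos: [0.5253, 0.0525, 0.192]
tool_rot: [[0.27, 0.963, 0.002], [0.963, -0.27, 0.0], [0.001, 0.002, -1.0]]
contact_force: [-0.7, -0.7, -0.0]
gripper_width: 0.0174
```

move_arm(targets=[{"dx": -0.9, "dy": -0.4, "dz": 0, "yaw": 0, "jaw": 0}, {"dx": -0.5, "dy": -0.3, "dz": 0, "yaw": 0, "jaw": 0}, {"dx": 0, "dy": 0, "dz": 0, "yaw": 0, "jaw": 0}, {"dx": 0, "dy": 0, "dz": 0, "yaw": 0, "jaw": 0}, {"dx": 0, "dy": 0, "dz": 0, "yaw": 0, "jaw": 0}])

```text
time_s: 22.48
ee_pos: [0.4834, 0.0075, 0.1906]
tool_rot: [[0.269, 0.963, -0.0], [0.963, -0.269, 0.0], [0.0, -0.0, -1.0]]
contact_force: [0.1, -0.2, 0.7]
gripper_width: 0.0471
```

```bash
python3 st.py; python3 - <<'E'
from fit import *
from plan import *
x,y=stand(.0385,-.167); plan(x,y,.009,-15.6)
c,im=snap("scene","s4"); c2,im2=snap("side","d4"); c3,im3=snap("wrist","w6"); np.save("w6.npy",c3,allow_pickle=True)
a=cv2.resize(im[140:220,255:355],(400,320),interpolation=cv2.INTER_CUBIC);b=cv2.resize(im2[190:270,210:310],(400,320),interpolation=cv2.INTER_CUBIC)
w=cv2.resize(im3[0:280],(560,280))
m=np.vstack([np.hstack([a,b]),np.hstack([w,np.zeros((280,240,3),np.uint8)])])
cv2.imwrite("pics/m4.png",m[:,:,::-1])
for A in(.56,.611,.66):
  q=[.4904,.1777,-.27,A]
  print(A,"scene",[((proj(S,sm(q,k))[0]-[255,140])*4).round(0).tolist() for k in [(.152,-.09,-.014),(.152,.09,-.014),(.152,-.09,-1e-9),(.152,.09,-1e-9),(-.08,-.1,.01),(.006,-.1,.01)]],"side",[((proj(E,sm(q,k))[0]-[210,190])*4+[400,0]).round(0).tolist() for k in [(.152,-.09,-.014),(.152,.09,-.014),(-.08,-.1,.01)]])
print(proj(c3,sm(q,(.0385+.012,-.167,.018))),proj(c3,sm(q,(.0385-.012,-.167,.018))))
E
```

```text
stand xy [ 0.0387 -0.1659  0.1906] Fs [ 0.2 -0.2  0.7] M [-0.08 -0.07  0.04] w 0.0471 t 22.475
from [0.4834 0.0075 0.1906] ang -15.63 w 0.0471 F [ 0.1 -0.2  0.7] t 22.48 j [ 0.33  0.21 -0.46  1.96  0.11  1.   -0.45]
5 rows
[np.float64(-0.006), np.float64(-0.001), np.float64(0.908), np.float64(-0.001)]
[np.float64(-0.006), np.float64(-0.001), np.float64(0.908), np.float64(-0.001)]
[np.float64(-0.006), np.float64(-0.001), np.float64(0.908), np.float64(-0.001)]
[np.float64(-0.006), np.float64(-0.001), np.float64(0.908), np.float64(-0.001)]
[np.float64(-0.006), np.float64(-0.001), np.float64(0.908), np.float64(-0.001)]
0.56 scene [[148.0, 261.0], [347.0, 179.0], [151.0, 276.0], [349.0, 194.0], [30.0, 145.0], [72.0, 220.0]] side [[605.0, 27.0], [420.0, 118.0], [746.0, 248.0]]
0.611 scene [[145.0, 253.0], [345.0, 171.0], [149.0, 268.0], [348.0, 186.0], [30.0, 145.0], [72.0, 220.0]] side [[608.0, 26.0], [422.0, 117.0], [746.0, 248.0]]
0.66 scene [[143.0, 244.0], [343.0, 162.0], [147.0, 260.0], [346.0, 178.0], [30.0, 145.0], [72.0, 220.0]] side [[611.0, 25.0], [425.0, 117.0], [746.0, 248.0]]
[[293.51301285 193.48229441]] [[269.14201691 193.57352489]]
```

View pics/m4.png

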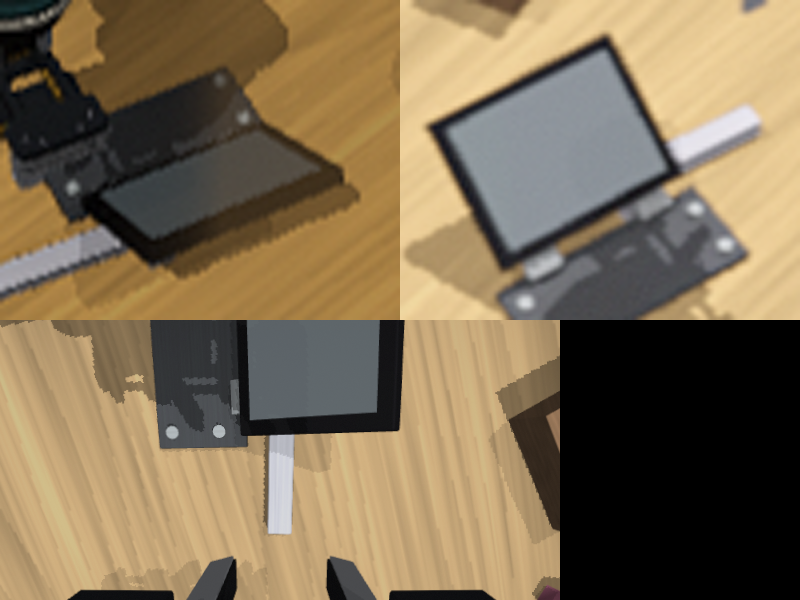

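The wrist view has the bar at x 267–293, just as predicted, and the scene corners (148,243), (153,263) and (343,168) give about 0.63 rad. Taking the bar.

move_arm(targets=[{"dx": 0, "dy": 0, "dz": 0.9, "yaw": 0, "jaw": 0}, {"dx": 0, "dy": 0, "dz": 0.9, "yaw": 0, "jaw": 0}, {"dx": 0, "dy": 0, "dz": 0.9, "yaw": 0, "jaw": 0}, {"dx": 0, "dy": 0, "dz": 0.9, "yaw": 0, "jaw": 0}, {"dx": 0, "dy": 0, "dz": 0.9, "yaw": 0, "jaw": 0}])

```text
time_s: 23.25
ee_pos: [0.4831, 0.0071, 0.0094]
tool_rot: [[0.27, 0.963, 0.0], [0.963, -0.27, 0.0], [0.0, -0.0, -1.0]]
contact_force: [0.8, -1.1, -0.2]
gripper_width: 0.0472
```

move_arm(targets=[{"dx": 0, "dy": 0, "dz": 0, "yaw": 0, "jaw": 0}, {"dx": 0, "dy": 0, "dz": 0, "yaw": 0, "jaw": -0.7}, {"dx": 0, "dy": 0, "dz": 0, "yaw": 0, "jaw": -0.7}, {"dx": 0, "dy": 0, "dz": 0, "yaw": 0, "jaw": -0.7}, {"dx": 0, "dy": 0, "dz": 0, "yaw": 0, "jaw": -0.7}], force=35)

```text
time_s: 23.88
ee_pos: [0.4835, 0.0068, 0.0116]
tool_rot: [[0.27, 0.963, 0.001], [0.963, -0.27, -0.0], [0.0, 0.001, -1.0]]
contact_force: [-2.5, 0.3, 11.6]
gripper_width: 0.0236
```

```bash
python3 st.py
```

```text
stand xy [ 0.0389 -0.1666  0.0116] Fs [-2.5 -0.4 11.6] M [-0.11  0.77  0.01] w 0.0236 t 23.875
```

move_arm(targets=[{"dx": 0, "dy": 0, "dz": -0.05, "yaw": 0, "jaw": -0.7}, {"dx": 0, "dy": 0.1, "dz": 0, "yaw": 0, "jaw": -0.7}, {"dx": -0.1, "dy": 0.12, "dz": 0, "yaw": 0, "jaw": -0.7}, {"dx": -0.3, "dy": 0.1, "dz": 0, "yaw": 0, "jaw": -0.7}, {"dx": -0.5, "dy": 0, "dz": 0, "yaw": 0, "jaw": -0.7}])

```text
time_s: 24.5
ee_pos: [0.4859, -0.0321, 0.0126]
tool_rot: [[0.27, 0.963, 0.0], [0.963, -0.27, 0.0], [0.0, 0.0, -1.0]]
contact_force: [-1.6, 0.6, -1.4]
gripper_width: 0.0236
```

```bash
python3 st.py
```

```text
stand xy [ 0.0516 -0.2034  0.0126] Fs [-1.7  0.2 -1.4] M [ 0.01 -0.14 -0.04] w 0.0236 t 24.5
```

move_arm(targets=[{"dx": -0.6, "dy": 0, "dz": 0, "yaw": 0, "jaw": -0.7}, {"dx": -0.6, "dy": 0, "dz": 0, "yaw": 0, "jaw": -0.7}, {"dx": -0.6, "dy": 0, "dz": 0, "yaw": 0, "jaw": -0.7}, {"dx": -0.6, "dy": 0, "dz": 0, "yaw": 0, "jaw": -0.7}, {"dx": -0.5, "dy": 0, "dz": 0, "yaw": 0, "jaw": -0.7}])

```text
time_s: 25.12
ee_pos: [0.4537, -0.1448, 0.0126]
tool_rot: [[0.271, 0.962, -0.0], [0.962, -0.271, -0.0], [-0.0, -0.0, -1.0]]
contact_force: [0.2, -0.3, -1.7]
gripper_width: 0.0235
```

```bash
python3 st.py
```

```text
stand xy [ 0.0506 -0.3206  0.0126] Fs [ 0.3 -0.2 -1.7] M [ 0.13 -0.12 -0.04] w 0.0235 t 25.125
```

The gauge is drawn out to about y = -0.20 in the stand frame. Releasing and moving above the screen.

move_arm(targets=[{"dx": 0, "dy": 0, "dz": 0.04, "yaw": 0, "jaw": -0.7}, {"dx": 0, "dy": 0, "dz": 0, "yaw": 0, "jaw": 0}, {"dx": 0, "dy": 0, "dz": 0, "yaw": 0, "jaw": 0}, {"dx": 0, "dy": 0, "dz": 0, "yaw": 0, "jaw": 0}, {"dx": 0, "dy": 0, "dz": -0.6, "yaw": 0, "jaw": 0}])

```text
time_s: 25.75
ee_pos: [0.4534, -0.1423, 0.0342]
tool_rot: [[0.27, 0.963, -0.003], [0.963, -0.27, 0.001], [0.001, -0.003, -1.0]]
contact_force: [0.3, 0.0, 0.5]
gripper_width: 0.0469
```

move_arm(targets=[{"dx": 0, "dy": 0, "dz": -1, "yaw": 0, "jaw": 0}, {"dx": 0, "dy": 0, "dz": -1, "yaw": 0, "jaw": 0}, {"dx": 0, "dy": 0, "dz": -1, "yaw": 0, "jaw": -1}, {"dx": 0.5, "dy": 0, "dz": -0.9, "yaw": 0, "jaw": -1}, {"dx": 1, "dy": 0.15, "dz": 0, "yaw": 0, "jaw": -1}])

```text
time_s: 26.38
ee_pos: [0.4774, -0.0873, 0.1935]
tool_rot: [[0.273, 0.962, 0.004], [0.962, -0.273, -0.002], [-0.001, 0.004, -1.0]]
contact_force: [0.0, -0.2, -1.1]
gripper_width: 0.0204
```

```bash
python3 st.py; python3 - <<'E'
from plan import *
x,y=stand(.092,-.02); plan(x,y,.19,-15.6,7)
E
```

```text
stand xy [ 0.0581 -0.2589  0.1935] Fs [ 0.1 -0.2 -1.1] M [-0.1  -0.05  0.01] w 0.0204 t 26.375
from [ 0.4774 -0.0873  0.1935] ang -15.82 w 0.0204 F [ 0.  -0.2 -1.1] t 26.38 j [ 0.56  0.21 -0.5   1.95  0.12  1.   -0.27]
7 rows
[np.float64(0.854), np.float64(0.116), np.float64(0.012), np.float64(-0.006)]
[np.float64(0.854), np.float64(0.116), np.float64(0.012), np.float64(-0.006)]
[np.float64(0.854), np.float64(0.117), np.float64(0.012), np.float64(-0.006)]
[np.float64(0.854), np.float64(0.117), np.float64(0.012), np.float64(-0.006)]
[np.float64(0.854), np.float64(0.118), np.float64(0.012), np.float64(-0.006)]
[np.float64(0.854), np.float64(0.118), np.float64(0.012), np.float64(-0.006)]
[np.float64(0.854), np.float64(0.118), np.float64(0.012), np.float64(-0.006)]
```

move_arm(targets=[{"dx": 0.85, "dy": 0.12, "dz": 0, "yaw": 0, "jaw": -1}, {"dx": 0.85, "dy": 0.12, "dz": 0, "yaw": 0, "jaw": -1}, {"dx": 0.85, "dy": 0.12, "dz": 0, "yaw": 0, "jaw": -1}, {"dx": 0.85, "dy": 0.12, "dz": 0, "yaw": 0, "jaw": -1}, {"dx": 0.85, "dy": 0.12, "dz": 0, "yaw": 0, "jaw": -1}])

```text
time_s: 27.0
ee_pos: [0.5456, 0.0716, 0.1909]
tool_rot: [[0.27, 0.963, -0.0], [0.963, -0.27, 0.0], [0.0, -0.0, -1.0]]
contact_force: [0.4, -0.2, 0.8]
gripper_width: 0.0006
```

move_arm(targets=[{"dx": 0.85, "dy": 0.12, "dz": 0, "yaw": 0, "jaw": -1}, {"dx": 0.85, "dy": 0.12, "dz": 0.3, "yaw": 0, "jaw": -1}, {"dx": 0, "dy": 0, "dz": 0.9, "yaw": 0, "jaw": -1}, {"dx": 0, "dy": 0, "dz": 0.7, "yaw": 0, "jaw": -1}, {"dx": 0, "dy": 0, "dz": 0, "yaw": 0, "jaw": -1}])

```text
time_s: 27.62
ee_pos: [0.5717, 0.1333, 0.1134]
tool_rot: [[0.27, 0.963, -0.003], [0.963, -0.27, -0.0], [-0.001, -0.003, -1.0]]
contact_force: [-1.0, -0.7, -0.7]
gripper_width: 0.0006
```

```bash
python3 st.py; python3 - <<'E'
from fit import *
c,im=snap("scene","s5"); q=[.4904,.1777,-.27,.611]
for n,g in(("new",(.071,-.2)),("old",(.059,-.047))):
  print(n,[im[tuple(np.round(proj(c,sm(q,(g[0]-.02,g[1]+y,.018)))[0][::-1]).astype(int))].tolist() for y in(-.03,-.05,-.08,-.1,-.12,-.135,-.15)])
  print(" slope",[im[tuple(np.round(proj(c,sm(q,(g[0]+x,g[1],.0585+.7*x)))[0][::-1]).astype(int))].tolist() for x in(-.05,-.03,-.01,.01)])
E
```

```text
stand xy [ 0.0902 -0.0211  0.1134] Fs [-0.8 -1.  -0.7] M [-0.   -0.06  0.01] w 0.0006 t 27.625
new [[164, 163, 169], [163, 161, 168], [164, 162, 167], [165, 162, 169], [168, 164, 170], [168, 166, 173], [153, 115, 57]]
 slope [[56, 57, 63], [62, 61, 65], [59, 58, 60], [58, 58, 60]]
old [[116, 86, 46], [140, 105, 54], [152, 114, 59], [169, 128, 68], [175, 133, 71], [97, 73, 38], [65, 64, 67]]
 slope [[61, 67, 68], [61, 67, 69], [63, 68, 70], [65, 69, 70]]
```

The pixels along the expected bar and slope are aluminium-grey at the new spot and wood at the old one, so the gauge lies clear. Now the light press.

move_arm(targets=[{"dx": 0, "dy": 0.02, "dz": 0.15, "yaw": 0, "jaw": -1}, {"dx": 0, "dy": 0, "dz": 0.1, "yaw": 0, "jaw": -1}, {"dx": 0, "dy": 0, "dz": 0.03, "yaw": 0, "jaw": -1}, {"dx": 0, "dy": 0, "dz": 0, "yaw": 0, "jaw": -1}, {"dx": 0, "dy": 0, "dz": 0, "yaw": 0, "jaw": -1}])

```text
time_s: 28.3
ee_pos: [0.5738, 0.133, 0.104]
tool_rot: [[0.27, 0.963, 0.0], [0.963, -0.27, 0.0], [0.0, 0.0, -1.0]]
contact_force: [-1.0, -1.3, -1.1]
gripper_width: 0.0005
```

```bash
python3 st.py
```

```text
stand xy [ 0.0923 -0.0208  0.104 ] Fs [-0.6 -1.5 -1.1] M [-0.07 -0.07 -0.01] w 0.0005 t 28.3
```

move_arm(targets=[{"dx": 0, "dy": 0, "dz": 0.02, "yaw": 0, "jaw": -1}, {"dx": 0, "dy": 0, "dz": 0, "yaw": 0, "jaw": -1}, {"dx": 0, "dy": 0, "dz": 0, "yaw": 0, "jaw": -1}, {"dx": 0, "dy": 0, "dz": 0, "yaw": 0, "jaw": -1}, {"dx": 0, "dy": 0, "dz": 0, "yaw": 0, "jaw": -1}])

```text
time_s: 28.92
ee_pos: [0.5737, 0.133, 0.1031]
tool_rot: [[0.27, 0.963, -0.0], [0.963, -0.27, 0.0], [0.0, -0.0, -1.0]]
contact_force: [0.2, -0.3, -0.4]
gripper_width: 0.0006
```

```bash
python3 st.py
```

```text
stand xy [ 0.0922 -0.0208  0.1031] Fs [ 0.3 -0.2 -0.4] M [-0.02 -0.07  0.07] w 0.0006 t 28.925
```

move_arm(targets=[{"dx": 0, "dy": 0, "dz": 0.03, "yaw": 0, "jaw": -1}, {"dx": 0, "dy": 0, "dz": 0.02, "yaw": 0, "jaw": -1}, {"dx": 0, "dy": 0, "dz": 0, "yaw": 0, "jaw": -1}, {"dx": 0, "dy": 0, "dz": 0, "yaw": 0, "jaw": -1}, {"dx": 0, "dy": 0, "dz": 0, "yaw": 0, "jaw": -1}])

```text
time_s: 29.55
ee_pos: [0.5737, 0.133, 0.1011]
tool_rot: [[0.27, 0.963, -0.0], [0.963, -0.27, 0.0], [0.0, -0.0, -1.0]]
contact_force: [0.6, -0.2, -0.3]
gripper_width: 0.0006
```

```bash
python3 st.py
```

```text
stand xy [ 0.0922 -0.0208  0.1011] Fs [ 0.6 -0.  -0.3] M [ 0.04 -0.07 -0.02] w 0.0006 t 29.55
```

move_arm(targets=[{"dx": 0, "dy": 0, "dz": 0.01, "yaw": 0, "jaw": -1}, {"dx": 0, "dy": 0, "dz": 0, "yaw": 0, "jaw": -1}, {"dx": 0, "dy": 0, "dz": 0, "yaw": 0, "jaw": -1}, {"dx": 0, "dy": 0, "dz": 0, "yaw": 0, "jaw": -1}, {"dx": 0, "dy": 0, "dz": 0, "yaw": 0, "jaw": -1}])

```text
time_s: 30.18
ee_pos: [0.5737, 0.133, 0.1007]
tool_rot: [[0.27, 0.963, -0.0], [0.963, -0.27, 0.0], [0.0, -0.0, -1.0]]
contact_force: [-0.5, 0.0, 0.9]
gripper_width: 0.0006
```

```bash
python3 st.py
```

```text
stand xy [ 0.0922 -0.0208  0.1007] Fs [-0.5 -0.1  0.9] M [-0.05 -0.05 -0.02] w 0.0006 t 30.175
```

move_arm(targets=[{"dx": 0, "dy": 0, "dz": 0.01, "yaw": 0, "jaw": -1}, {"dx": 0, "dy": 0, "dz": 0, "yaw": 0, "jaw": -1}, {"dx": 0, "dy": 0, "dz": 0, "yaw": 0, "jaw": -1}, {"dx": 0, "dy": 0, "dz": 0, "yaw": 0, "jaw": -1}, {"dx": 0, "dy": 0, "dz": 0, "yaw": 0, "jaw": -1}])

```text
time_s: 30.8
ee_pos: [0.5738, 0.1331, 0.1005]
tool_rot: [[0.27, 0.963, 0.0], [0.963, -0.27, 0.0], [0.0, 0.0, -1.0]]
contact_force: [-1.1, -1.0, 5.9]
gripper_width: 0.0007
```

```bash
python3 st.py
```

```text
stand xy [ 0.0923 -0.0208  0.1005] Fs [-0.8 -1.3  5.9] M [-0.1   0.23  0.01] w 0.0007 t 30.8
```

move_arm(targets=[{"dx": 0, "dy": 0, "dz": 0.01, "yaw": 0, "jaw": -1}, {"dx": 0, "dy": 0, "dz": 0, "yaw": 0, "jaw": -1}, {"dx": 0, "dy": 0, "dz": 0, "yaw": 0, "jaw": -1}, {"dx": 0, "dy": 0, "dz": 0, "yaw": 0, "jaw": -1}, {"dx": 0, "dy": 0, "dz": 0, "yaw": 0, "jaw": -1}])

```text
time_s: 31.42
ee_pos: [0.5739, 0.133, 0.1003]
tool_rot: [[0.27, 0.963, 0.001], [0.963, -0.27, 0.0], [0.0, 0.001, -1.0]]
contact_force: [-1.5, -1.0, 7.4]
gripper_width: 0.0004
```

```bash
python3 st.py
```

```text
stand xy [ 0.0924 -0.0208  0.1003] Fs [-1.2 -1.3  7.4] M [-0.33  0.29  0.07] w 0.0004 t 31.425
```

It rose to 7.4 N, more than the intended 3 N, with only 0.2 mm of movement. I'll ease back to about 3 N and hold, then lift off.

move_arm(targets=[{"dx": 0, "dy": 0, "dz": -0.012, "yaw": 0, "jaw": -1}, {"dx": 0, "dy": 0, "dz": 0, "yaw": 0, "jaw": -1}, {"dx": 0, "dy": 0, "dz": 0, "yaw": 0, "jaw": -1}, {"dx": 0, "dy": 0, "dz": 0, "yaw": 0, "jaw": -1}, {"dx": 0, "dy": 0, "dz": 0, "yaw": 0, "jaw": -1}])

```text
time_s: 32.05
ee_pos: [0.5737, 0.133, 0.1003]
tool_rot: [[0.27, 0.963, -0.0], [0.963, -0.27, 0.0], [0.0, -0.0, -1.0]]
contact_force: [-0.5, 1.0, 1.6]
gripper_width: 0.0005
```

```bash
python3 st.py
```

```text
stand xy [ 0.0922 -0.0209  0.1003] Fs [-0.8  0.8  1.6] M [-0.08 -0.05 -0.04] w 0.0005 t 32.05
```

move_arm(targets=[{"dx": 0, "dy": 0, "dz": 0, "yaw": 0, "jaw": -1}, {"dx": 0, "dy": 0, "dz": 0, "yaw": 0, "jaw": -1}, {"dx": 0, "dy": 0, "dz": 0, "yaw": 0, "jaw": -1}, {"dx": 0, "dy": 0, "dz": 0, "yaw": 0, "jaw": -1}, {"dx": 0, "dy": 0, "dz": 0, "yaw": 0, "jaw": -1}])

```text
time_s: 32.67
ee_pos: [0.5737, 0.133, 0.1003]
tool_rot: [[0.27, 0.963, -0.0], [0.963, -0.27, 0.0], [0.0, -0.0, -1.0]]
contact_force: [-0.7, -0.1, 1.6]
gripper_width: 0.0004
```

```bash
python3 st.py
```

```text
stand xy [ 0.0922 -0.0208  0.1003] Fs [-0.6 -0.2  1.6] M [ 0.01 -0.09  0.01] w 0.0004 t 32.675
```

move_arm(targets=[{"dx": 0, "dy": 0, "dz": 0.006, "yaw": 0, "jaw": -1}, {"dx": 0, "dy": 0, "dz": 0, "yaw": 0, "jaw": -1}, {"dx": 0, "dy": 0, "dz": 0, "yaw": 0, "jaw": -1}, {"dx": 0, "dy": 0, "dz": 0, "yaw": 0, "jaw": -1}, {"dx": 0, "dy": 0, "dz": 0, "yaw": 0, "jaw": -1}])

```text
time_s: 33.3
ee_pos: [0.5737, 0.1331, 0.1002]
tool_rot: [[0.27, 0.963, 0.0], [0.963, -0.27, 0.0], [0.0, 0.0, -1.0]]
contact_force: [-1.3, -0.8, 5.0]
gripper_width: 0.0004
```

```bash
python3 st.py
```

```text
stand xy [ 0.0922 -0.0208  0.1002] Fs [-1.1 -1.1  5. ] M [-0.1   0.23 -0.04] w 0.0004 t 33.3
```

move_arm(targets=[{"dx": 0, "dy": 0, "dz": -0.1, "yaw": 0, "jaw": -1}, {"dx": 0, "dy": 0, "dz": -0.8, "yaw": 0, "jaw": -1}, {"dx": 0, "dy": 0, "dz": -1, "yaw": 0, "jaw": -1}, {"dx": 0, "dy": 0, "dz": -1, "yaw": 0, "jaw": -1}, {"dx": 0, "dy": 0, "dz": 0, "yaw": 0, "jaw": -1}])

```text
time_s: 33.92
ee_pos: [0.5748, 0.1335, 0.2189]
tool_rot: [[0.27, 0.963, 0.004], [0.963, -0.27, 0.001], [0.002, 0.004, -1.0]]
contact_force: [0.4, -0.7, -0.7]
gripper_width: 0.0002
```

```bash
python3 st.py; python3 - <<'E'
from fit import *
# screen angle from the wrist view: compare near-side silhouette against the pre-press picture
c,im=snap("scene","s6"); a=cv2.imread("pics/s4.png")[:,:,::-1]
q=[.4904,.1777,-.27,.611]
for y in(-.08,.06,.085):   # dark free-edge band crossing, same place before (s4) and now
  u,v=proj(c,sm(q,(.152,y,-.007)))[0]; u=int(round(u)); v=int(round(v))
  print(y,u,"before",a[v-8:v+9,u].mean(1).astype(int).tolist(),"now",im[v-8:v+9,u].mean(1).astype(int).tolist())
g=(.071,-.2)
print([im[tuple(np.round(proj(c,sm(q,(g[0]-.02,g[1]+y,.018)))[0][::-1]).astype(int))].tolist() for y in(-.03,-.08,-.135,-.15)])
E
```

```text
stand xy [ 0.0932 -0.0201  0.2189] Fs [ 0.6 -0.6 -0.7] M [-0.09 -0.04  0.01] w 0.0002 t 33.925
-0.08 295 before [66, 67, 59, 33, 16, 20, 17, 16, 20, 38, 81, 112, 115, 124, 132, 125, 120] now [66, 67, 61, 34, 14, 18, 19, 17, 23, 43, 84, 114, 118, 124, 130, 126, 121]
0.06 333 before [53, 73, 71, 52, 44, 46, 46, 44, 48, 66, 82, 79, 81, 81, 79, 97, 121] now [43, 62, 68, 49, 38, 43, 41, 42, 45, 62, 80, 79, 78, 80, 79, 96, 120]
0.085 340 before [127, 128, 126, 118, 99, 66, 58, 38, 45, 64, 81, 81, 81, 79, 79, 99, 123] now [126, 127, 125, 105, 72, 57, 46, 37, 43, 61, 80, 79, 79, 77, 77, 96, 121]
[[164, 163, 168], [163, 160, 167], [168, 166, 172], [153, 115, 57]]
```

The screen hasn't moved to the sub-pixel, but the scene edge reads about 2 px high. I'll cross-check the angle with the nearer wrist picture I already viewed.

```bash
python3 - <<'E'
from fit import *
W=np.load("w6.npy",allow_pickle=True).item(); g=cv2.imread("pics/w6.png").mean(2).astype(int)
for A in(.56,.611,.66):
  q=[.4904,.1777,-.27,A]; print(A,{n:proj(W,sm(q,k))[0].round(1).tolist() for n,k in dict(free_near=(.152,-.09,-.014),hinge_near=(.012,-.09,-.014),footL=(-.08,-.1,.01),footR=(.006,-.1,.01),free_mid=(.152,-.03,-.014)).items()})
for v in(60,80,100): print(v,"cols 385-415",g[v,385:415].tolist())
print("footL row 110",g[110,145:175].tolist())
u=380; print("end col",u,g[100:125,u].tolist()); print("foot end col 200",g[115:140,200].tolist())
# joint refit: stand pose + angle from the wrist corners and all foot corners
P=[(W,(.152,-.09,-.014),(400,110)),(W,(.012,-.09,-.014),(240,115)),(W,(-.08,-.1,.01),(160,128)),(W,(.006,-.1,.01),(247,126))]
fit(P+[s_[i] for i in (0,1,2,3)],sm,[.49,.178,-.27,.62]); fit(P,sm,[.49,.178,-.27,.62])
E
```

```text
0.56 {'free_near': [399.4, 109.0], 'hinge_near': [241.1, 112.6], 'footL': [159.2, 124.8], 'footR': [247.5, 124.0], 'free_mid': [404.5, 17.0]}
0.611 {'free_near': [395.1, 108.6], 'hinge_near': [240.0, 112.6], 'footL': [159.2, 124.8], 'footR': [247.5, 124.0], 'free_mid': [400.1, 14.3]}
0.66 {'free_near': [390.3, 108.3], 'hinge_near': [239.0, 112.6], 'footL': [159.2, 124.8], 'footR': [247.5, 124.0], 'free_mid': [395.2, 11.6]}
60 cols 385-415 [19, 20, 20, 21, 19, 19, 20, 19, 19, 22, 26, 25, 18, 17, 19, 17, 23, 164, 164, 162, 161, 160, 159, 161, 162, 164, 168, 170, 170, 169]
80 cols 385-415 [19, 19, 19, 20, 21, 19, 20, 20, 22, 26, 26, 21, 19, 19, 17, 44, 138, 156, 157, 158, 160, 162, 163, 162, 161, 162, 161, 162, 162, 164]
100 cols 385-415 [20, 20, 20, 21, 20, 18, 21, 22, 26, 27, 21, 20, 20, 19, 40, 125, 163, 158, 154, 154, 155, 155, 155, 155, 157, 159, 159, 161, 161, 162]
footL row 110 [154, 156, 164, 172, 175, 175, 174, 173, 174, 173, 173, 171, 162, 107, 79, 78, 80, 79, 79, 79, 101, 152, 183, 183, 183, 183, 183, 183, 183, 182]
end col 380 [20, 21, 20, 22, 20, 20, 20, 19, 19, 20, 15, 73, 145, 164, 163, 164, 165, 165, 165, 166, 166, 167, 167, 168, 168]
foot end col 200 [82, 82, 82, 81, 82, 82, 80, 81, 80, 80, 81, 80, 68, 143, 144, 146, 146, 165, 165, 166, 166, 165, 163, 161, 159]
[ 0.4888  0.1762 -0.2602  0.5499] res [-0.2  0.1  1.1 -0.2 -0.7 -0.4  0.4 -0.  -0.8 -1.  -1.  -0.4 -0.6  0.1
  0.1 -1.5]
[ 0.4883  0.1761 -0.2577  0.5455] res [-0.2 -0.1  1.  -0.  -0.9  0.   0.2  0.1]
```

```bash
python3 - <<'E'
from fit import *
W=np.load("w6.npy",allow_pickle=True).item()
P=[(W,(.152,-.09,-.014),(393.3,109)),(W,(.152,-.09,-1e-9),(399.5,110)),(W,(.012,-.09,-.014),(240,115)),(W,(-.08,-.1,.01),(158.5,127.5)),(W,(.006,-.1,.01),(247,126.5)),
 (S,(.152,-.09,-.014),(255+148/4,140+243/4)),(S,(.152,-.09,-1e-9),(255+153/4,140+263/4))]
q=fit(P+[s_[i] for i in (0,1,2,3)],sm,[.49,.178,-.27,.62])
if q[3]<.655: r.sign_off(); print("signed off")
E
```

```text
[ 0.4888  0.1764 -0.2595  0.6312] res [-0.4  0.2  0.2 -0.2 -0.5 -0.4  0.8 -0.   0.4 -0.8 -1.2  1.5 -1.4  0.4
 -0.8 -1.1 -0.9 -0.4 -0.5  0.1  0.  -1.5]
the job is handed in; nothing more can be done
signed off
```

The screen is set at about 35 degrees with the steeper gauge, and the job is handed in at about 34 s of the 72 s allowed; no verdict was reported.

**What I did:**
- I drew the steeper gauge out of the rack, laid it on the bench and let go.
- I took it again by its bar, slid the plate under the screen and pushed until the toe met the foot, with about 5 N of push-back.
- I let go and pressed the screen down until the force jumped from about 7 N to 15.7 N. That is an estimated 10–19 N on the gauge, calculated rather than measured.
- I drew the gauge out, left it lying about 0.20 m to the side of the hinge's middle, and pressed the screen near its free edge.

**Last checks:**
- **Screen angle:** The final joint fit of the wrist and scene pictures gave 0.631 rad, inside 0.561–0.661. Single readings disagreed: the scene camera alone gave about 0.65, the fingertip height 0.628, and the gauge itself should give 0.611. One wrist fit gave 0.55, because I had mistaken the screen's lower edge for the glass edge.
- **Holding its angle:** The check press went above the intended 3 N. It peaked at 7.4 N, was eased to 1.6 N, then held at 5 N. The fingertip moved only about 0.2 mm, and the screen's edge was at the same pixels before and after.
- **Gauge:** Image pixels showed its bar and slope at the new place beside the screen, with the old place empty. I did not measure separately that it lies flat.
- **Other items:** I never came near the other gauge, the tape or the carton, but took no final measurement of them. The arm was clear, with no contact force, when I handed in.

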